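# Jack up the marked side of a bench centrifuge and hold it

### The job

The bench centrifuge needs its right side raised so that a colleague can reset a levelling foot: set the blue lever jack on the bench with its saddle centred under the lift lug that carries the orange marker, and let go of it. Pump the handle once, right down so that the centrifuge rises and then all the way back up, then press it fully down again and finish while holding it down with the centrifuge raised on the jack. Do not shove the centrifuge, knock the markers off or disturb the tube rack, bottle and beaker.

Things in the scene. Friction and masses are not known exactly. Their poses are not given: they have to be found in the camera images.
- centrifuge: White bench centrifuge, round blue lid, 260 (x) x 240 (y) x 182 mm high, 4.5 to 6.5 kg, loose on four 25 mm rubber feet at x, y = +-90 mm. Origin: centre of its underside at bench level; panel on -x. Two alike flat steel lift lugs stick out of its right (-y) side at x = +-60 mm: 46 mm wide (x), from y = -120 to -185, underside 54 and top 64 mm above the bench, lift point at y = -160.
- orange_marker: Loose orange disc, 36 mm across, 6 mm thick, 30 g, lying on top of the lug to be lifted, straight above that lug's lift point. Origin: centre of its underside (64 mm above the bench at the start), z up; its x and y directions mean nothing. Which of the two lugs it lies on varies.
- grey_marker: Loose grey disc of the same size lying on the other lug, the one not to be lifted. Origin: centre of its underside.
- jack: Blue lever jack, 0.9 kg, loose. Origin: underside, below its post; x to the saddle, z up. Base plate 70 mm wide (y), 10 thick, x = -120 to +92 mm. Carrying post at x = 0 with black sleeve, 30 (x) x 26 (y) mm, top 85 mm high: grip it from above across y, 60 to 85 mm up. Saddle at x = +70; handle runs to -x from a hinge at x = -22, z = 35. Handle up, it slides under a lug with 10 mm to spare.
- saddle (a point): Centre of the top of the jack's saddle, a dark steel disc 34 mm across at x = +70, y = 0 in the jack's frame; 44 mm high with the handle up, 68 mm with it fully down.
- handle_pad (a point): Top centre of the red push pad, 46 x 36 mm, at the end of the jack's handle; it swings about the hinge (along the jack's y) at 150 mm. Handle up: x = -153, z = 109 mm in the jack's frame, the pad sloping 26 degrees, outer end higher; fully down: x = -172, z = 50 mm, nearly level. Its top is 10 mm above the handle's centreline through the hinge.
- jack_handle (a joint): Handle angle, rad: 0 up (rest), 0.42 fully down (end stop). Pushing the pad down raises the saddle in proportion, 24 mm in all; it meets the lug at about 0.18. No ratchet: let go, and a spring and the load bring the handle up and the saddle down again. Push at the pad: about 1.5 to 3 N unloaded, 8 to 14 N with the centrifuge on it.
- tube_rack: Bystander: white rack of capped tubes, 70 x 150 x 89 mm. Origin: centre of its underside.
- reagent_bottle: Bystander: amber bottle, 64 mm across, 130 mm high. Origin: centre of its underside.
- beaker: Bystander: clear plastic beaker, 68 mm across, 85 mm high. Origin: centre of its underside.
Mind the look-alikes: they are no part of the job. Several things have the shape of the orange_marker; the one meant has the colours described above.

How it is judged:
On the way, in this order (a step that is already met when the one before it is completed fails the run):
1. the jack stands on the bench, released, handle up, its saddle under the marked lug (horizontal distance between saddle and orange_marker below 0.012 m and angle between jack's own z axis and vertical below 0.06 rad and height (world z) of jack below 0.006 m and value of joint jack_handle below 0.08 rad and contact force between the fingers and jack below 0.3 N and linear speed of jack below 0.02 m/s), for 0.2 s.
2. first stroke: the handle is pressed down and the lug rises on the saddle (horizontal distance between saddle and orange_marker below 0.012 m and value of joint jack_handle above 0.36 rad and height (world z) of orange_marker above 0.072 m and contact force between jack and centrifuge above 5 N), for 0.1 s.
3. the handle is back up (value of joint jack_handle below 0.08 rad and height (world z) of orange_marker below 0.067 m), for 0.1 s.
At the end, for the whole second after the job is handed in: After one full stroke: handle held beyond 0.36 rad, pushed with over 2 N; jack flat on the bench, saddle within 12 mm of the orange marker (horizontally), carrying over 5 N; marker above 72 mm (lug raised 8 mm); robot not touching the centrifuge; all still (all of step 2 and angle between jack's own z axis and vertical below 0.06 rad and height (world z) of jack below 0.006 m and contact force between any of the fingers, the arm and jack above 2 N and contact force between each of the fingers, the arm and centrifuge below 0.5 N and linear speed of centrifuge below 0.02 m/s); the arm keeps its last pose, push and grip.
It fails at once if the centrifuge is shoved more than 30 mm or tipped beyond 0.12 rad (distance of centrifuge from where it was at the start of the episode above 0.03 m or angle between centrifuge's own z axis and vertical above 0.12 rad).
It fails at once if a marker is knocked off its lug or along it by more than 30 mm (distance of any of orange_marker, grey_marker from where it was at the start of the episode above 0.03 m).
It fails at once if the rack, bottle or beaker is pushed more than 30 mm or tipped over (distance of any of tube_rack, reagent_bottle, beaker from where it was at the start of the episode above 0.03 m or angle between any of tube_rack, reagent_bottle, beaker's own z axis and vertical above 0.3 rad).
It also fails if it takes over 58 s, if anything falls off the work surface, if the arm or the gripper's body presses on something with over 40 N, if the wrist force passes 120 N, or if a joint passes its speed limit or range.

### The arm

A 6-joint arm with a two-finger parallel gripper is mounted at the origin on the work surface. World frame = base frame: x ahead of the robot, y to its left, z up, the work surface at z = 0. Lengths are in m, angles in rad, forces in N, time in s.
With the tool pointing down it reaches from about 0.425 to 0.95 m from the base axis. Payload 14.7 kg.
Tool frame: the origin (TCP) lies midway between the tips of the shut fingers; the grasp point (between the pads) lies 19 mm behind it (arm.pinch_z is the distance from the TCP to the grasp point, in m); z points along the fingers, x is the direction in which the jaws open and shut, and the axes are right-handed (so a half turn about z gives the same grasp; the last joint's range is limited). The gripper opens to 85 mm and grips with 20 to 120 N. Pads are 22 mm wide; open, the fingers measure 114 mm over their backs; the gripper's body (76 mm by 85 mm) begins 54 mm behind the grasp point. The pads swing forward as they close: fully open they stand 13 mm farther back than shut.
Start: joints at [-1.16, 0.48, 1.596, -0, 1.065, -0.047], TCP at [0.287, -0.583, 0.205] pointing down, gripper open.
Joint ranges: [-2.75, 2.75], [-0.82, 2.05], [0.23, 2.67], [-1.56, 4.7], [0.09, 2.69], [-2.92, 2.92]. Speed limits (rad/s): [1.89, 1.89, 2.39, 3.01, 3.01, 3.01].

### API

Orientations are given as a unit quaternion [w, x, y, z].
In Python, from rig import arm gives the robot as it stands.
- The arm moves only by the tool drive_tool, never from a script. Its argument "plan" is a list of rows, each a list of 3 entries, a list of its own where there are three numbers: the shift along the tool's x, y, z in m, then the turn, a rotation vector about the tool's x, y, z in rad, then the opening, from 0 (shut) to 1 (fully open). In form: [[[x, y, z], [ax, ay, az], fingers], ...]. A call has 1 to 12 rows; each row shifts and turns the commanded pose from where the row before left it, along the tool's axes as they then stand; what a row does not reach is not made up. A row lasts 1/12 s, in which the tool goes at most 41.7 mm and 7.16 degrees, less where a joint would pass 70% of its speed; a pose out of reach is approached as far as the arm can. A call is refused whole if a number of a shift passes 0.0417 or a number of a turn 0.125, either way. A call with a gripper value outside its range is refused whole. The fingers move at their own pace and stop on an object; the grip force is fixed at half the most. Time passes only in rows, so rows that do not move let the fingers close. It gives the time, the measured TCP pose, the force and the opening at its end, in the units of the state.
- arm.get_obs(): the state, without advancing time (a new reading comes with each control period).
- arm.grab_frame(name): name is "scene" or "top"; returns a dict with "img" (420x560x3 uint8, red, green, blue), "z_map" (420x560 float32, m along the optical axis (not along the pixel's ray), 0 where there is no reading), "fovy" (degrees; the focal length in pixels is half the picture's height over the tangent of half this angle, whatever the lens; pixels are square), "cx", "cy" (the principal point, pixels), "cam_to_world" (4x4, takes a point from camera to world coordinates). Camera axes: x right, y up, looking along -z (the intrinsics and any distortion apply to the point x, -y, -z); pixel columns grow to the right and rows downward; lengths in m; the calibration is good to about 2 mm. A picture is of the moment at which its call begins.
- arm.sign_off(): hands the job in, once; it reports no verdict.
The state is a dict: "time_s": time; "joints": joint angles; "joint_vel": joint speeds; "joint_efforts": joint torques, N m; "eef_pos": TCP position; "tool_rot": TCP orientation; "ft_force": force on the tool from outside, world axes, zero at the start; "wrist_torque": the same for the moment, N m; "opening": finger opening in m.
Only numpy, scipy, OpenCV 4.12 (cv2) and the standard library are available. Lean on these libraries where they do the work, as an engineer would, in place of code of your own. Each camera call takes 0.05 s, during which the arm holds its last target.

## Working session

There is one attempt and no reset: what is moved stays moved. The work goes in short steps, Python scripts to look and compute and a tool call to move; the robot and the scene stay as the last step left them, time stands still between calls to the robot, and variables do not carry over. Pictures are saved under pics/ and viewed, and the job is handed in when it is done.

Besides the shell and the picture viewer there is one more tool, called after "Request:" as name(argument=value, ...) on one line, values as JSON. drive_tool: Moves the arm, as the interface text tells. Its arguments: {"type":"object","properties":{"plan":{"type":"array","items":{"type":"array"}}},"required":["plan"]}

```bash
ls; mkdir -p pics; cat > h.py <<'E'
import numpy as np, cv2
from rig import arm
def K(f):
    F=f["img"].shape[0]/2/np.tan(np.radians(f["fovy"])/2); return F
def pt(f,u,v,z=None):
    """pixel->world by z_map (z None) or plane z"""
    F=K(f); M=np.array(f["cam_to_world"])
    d=np.array([(u-f["cx"])/F,-(v-f["cy"])/F,-1.0])
    if z is None:
        p=d*f["z_map"][int(round(v)),int(round(u))]
    else:
        w=M[:3,:3]@d; p=d*((z-M[2,3])/w[2])
    return M[:3,:3]@p+M[:3,3]
def cloud(f):
    F=K(f);M=np.array(f["cam_to_world"]);h,w=f["z_map"].shape
    v,u=np.mgrid[:h,:w];z=f["z_map"]
    P=np.stack([(u-f["cx"])/F*z,-(v-f["cy"])/F*z,-z],-1)
    return P@M[:3,:3].T+M[:3,3]
def save(n,img,s=1):
    cv2.imwrite("pics/"+n,cv2.resize(img[...,::-1],None,fx=s,fy=s,interpolation=cv2.INTER_CUBIC))
E
python3 - <<'E'
from h import *
for n in("scene","top"):
    f=arm.grab_frame(n); save(n+"0.png",f["img"],1.4); print(n,{k:f[k] for k in f if k not in("img","z_map")})
print(arm.get_obs(), arm.pinch_z)
E
```

```text
pics
scene {'fovy': 50.35222461720565, 'cx': 281.54944039991875, 'cy': 208.97711217557097, 'cam_to_world': array([[ 0.34319422, -0.51298561,  0.78680588,  1.35932834],
       [ 0.93919728,  0.17740547, -0.29399962, -0.34544205],
       [ 0.01123391,  0.83986491,  0.54267922,  0.6555242 ],
       [ 0.        ,  0.        ,  0.        ,  1.        ]])}
top {'fovy': 47.02800505538875, 'cx': 282.46355820454676, 'cy': 209.30807087410557, 'cam_to_world': array([[-0.01515166,  0.99212945, -0.12429634,  0.42255808],
       [-0.99987711, -0.01453372,  0.00587683, -0.02117953],
       [ 0.00402408,  0.12437011,  0.99222774,  1.08300773],
       [ 0.        ,  0.        ,  0.        ,  1.        ]])}
{'time_s': 0.1, 'joints': array([-1.15960231e+00,  4.80767814e-01,  1.59679550e+00, -2.26431038e-05,
        1.06508614e+00, -4.66208139e-02]), 'joint_vel': array([ 0.00033378,  0.00037791, -0.00081395,  0.00018463, -0.00090816,
        0.00086373]), 'joint_efforts': array([ 5.72020253e-04, -9.52256083e+01, -4.31043112e+01, -4.56416524e-05,
        5.26697011e-03,  1.44645605e-05]), 'eef_pos': array([ 0.28713933, -0.58271228,  0.20474315]), 'tool_rot': array([-2.91558535e-04,  8.49116737e-01, -5.28204968e-01, -4.40793949e-04]), 'ft_force': array([0.33701148, 0.00256655, 0.95802836]), 'wrist_torque': array([-0.00732701, -0.01694256,  0.01171556]), 'opening': 0.08521191180868609} 0.0187
```

View pics/scene0.png

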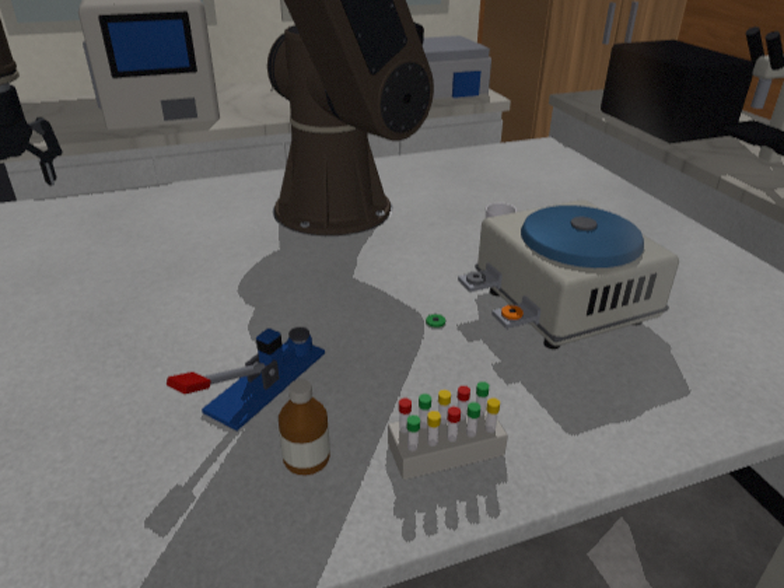

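View pics/top0.png

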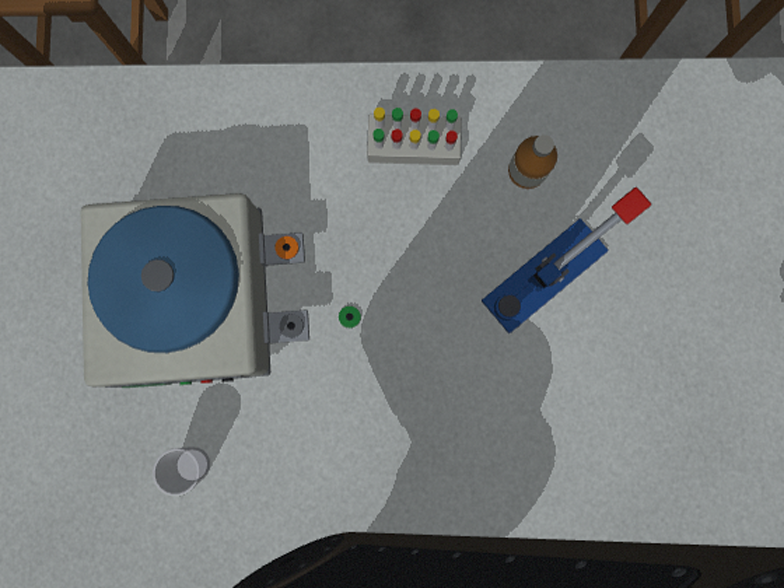

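The top view (at 1.4x) shows the orange disc on a lug at (287,247). Look-alikes are the grey disc on the other lug (291,325) and a loose green disc on the bench (349,317). Orange/red tube caps in the rack at (415,115) are too small. I choose the orange disc. The jack's saddle is at (508,306), its post at (549,273) and its red pad at (631,205).

```bash
cat > meas.py <<'E'
from h import *
def cent(m,minA=15):
    n,l,s,c=cv2.connectedComponentsWithStats(m.astype(np.uint8)); return [(c[i].round(1),s[i][4],l==i) for i in range(1,n) if s[i][4]>=minA]
def run(names=("top","scene")):
    for n in names:
        f=arm.grab_frame(n);P=cloud(f);H=cv2.cvtColor(f["img"],cv2.COLOR_RGB2HSV);h,s,v=[H[...,i].astype(int) for i in range(3)]
        onb=(P[...,0]>.25)&(P[...,0]<.95)&(P[...,2]<.2)&(P[...,2]>-.01)&(abs(P[...,1])<.7)
        for nm,m,z in(("orange",(h>8)&(h<18)&(s>200)&(v>150),.070),("green",(h>50)&(h<80)&(s>120),.006),("red",((h<5)|(h>174))&(s>180),None),("blue",(h>104)&(h<122)&(s>150)&(P[...,2]<.105),None)):
            for c,a,mm in cent(m&onb,25):
                q=P[mm]; print(n,nm,c,a,"plane",pt(f,*c,z).round(4) if z else "", "med",np.median(q,0).round(4),"zr",q[:,2].min().round(3),q[:,2].max().round(3))
if __name__=="__main__":
    run()
    f=arm.grab_frame("top"); P=cloud(f);H=cv2.cvtColor(f["img"],cv2.COLOR_RGB2HSV)
    save("crop_or.png",f["img"][150:260,165:270],5); save("crop_jack.png",f["img"][120:250,330:480],5)
    # base plate of jack: z 6-14mm
    m=(abs(P[...,2]-.010)<.006)&(H[...,1]>130)&(H[...,0]>100)&(H[...,0]<125)&(P[...,1]<-.1)
    for c,a,mm in cent(m,100):
        r=cv2.minAreaRect((P[mm][:,:2]*1000).astype(np.float32)); print("base",r, cv2.boxPoints(r).round(0).tolist())
    m=(P[...,2]>.13)&(P[...,2]<.19)&(P[...,1]>0.05)&(P[...,0]>.2)
    # centrifuge right side edge: lugs z ~.064
    m=(abs(P[...,2]-.064)<.008)&(P[...,1]>-.05)&(P[...,1]<.15)&(P[...,0]>.3)&(P[...,0]<.75)
    for c,a,mm in cent(m,60):
        r=cv2.minAreaRect((P[mm][:,:2]*1000).astype(np.float32)); print("lug?",c,a,r,cv2.boxPoints(r).round(0).tolist())
    m=(P[...,2]>.04)&(P[...,2]<.14)&(P[...,1]>-.4)&(P[...,1]<.05)&(P[...,0]>.3)&(P[...,0]<.95)
    for c,a,mm in cent(m,60):
        q=P[mm];print("tall",c,a,q.min(0).round(3),q.max(0).round(3))
E
python3 meas.py
```

```text
top orange [207.5 176.1] 89 plane [0.6232 0.1316 0.07  ] med [0.6234 0.131  0.0699] zr 0.065 0.075
top green [283.4  81.2] 59 plane [ 0.8578 -0.0343  0.006 ] med [ 0.8246 -0.0326  0.0883] zr 0.077 0.095
top green [322.4  82.2] 58 plane [ 0.8541 -0.125   0.006 ] med [ 0.8205 -0.1164  0.0886] zr 0.081 0.096
top green [270.   96.1] 55 plane [ 0.8222 -0.0027  0.006 ] med [ 0.7913 -0.0041  0.0889] zr 0.077 0.094
top green [309.1  97.1] 55 plane [ 0.8186 -0.0932  0.006 ] med [ 0.7883 -0.0876  0.0885] zr 0.079 0.093
top green [249.2 225.8] 160 plane [0.5214 0.0475 0.006 ] med [0.5208 0.0477 0.0061] zr 0.001 0.011
top red [296.2  81.6] 52 plane  med [ 0.8232 -0.0604  0.0887] zr 0.079 0.093
top red [283.   96.3] 49 plane  med [ 0.7907 -0.0319  0.089 ] zr 0.081 0.092
top red [322.   97.5] 48 plane  med [ 0.7864 -0.1152  0.0891] zr 0.08 0.094
top red [450.6 146.2] 362 plane  med [ 0.671  -0.3771  0.1093] zr 0.098 0.122
top blue [388.1 196.6] 2114 plane  med [ 0.5763 -0.2559  0.0105] zr 0.004 0.089
scene orange [362.6 222.4] 34 plane [0.6256 0.1296 0.07  ] med [0.6249 0.1295 0.0697] zr 0.067 0.0
[... 1128 characters left out ...]
.0, -372.0], [676.0, -329.0], [544.0, -164.0]]
lug? [208.  177.2] 349 ((623.41455078125, 131.78102111816406), (47.38788604736328, 37.624488830566406), 2.3564605712890625) [[599.0, 150.0], [601.0, 112.0], [648.0, 114.0], [646.0, 152.0]]
lug? [209.6 233. ] 428 ((502.7102966308594, 128.14271545410156), (46.41447448730469, 44.75411605834961), 1.4392071962356567) [[479.0, 150.0], [480.0, 105.0], [526.0, 106.0], [525.0, 151.0]]
tall [295.8  94. ] 1520 [ 0.771 -0.134  0.04 ] [0.842 0.013 0.096]
tall [381.6 113.3] 859 [ 0.726 -0.276  0.04 ] [ 0.789 -0.214  0.133]
tall [422.8 169.3] 1095 [ 0.556 -0.4    0.04 ] [ 0.696 -0.238  0.121]
tall [363.4 218.2] 191 [ 0.514 -0.219  0.04 ] [ 0.547 -0.186  0.049]
```

View pics/crop_or.png

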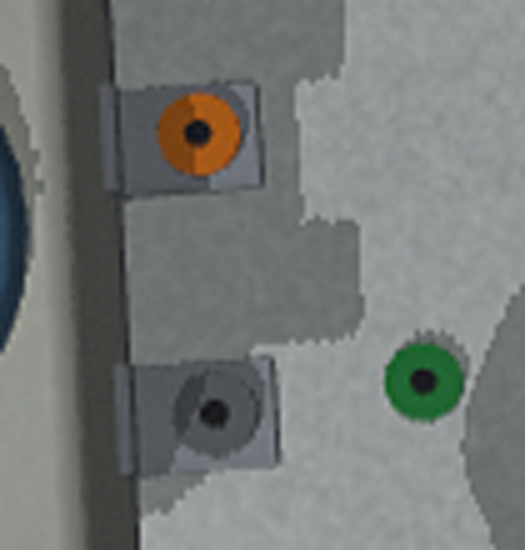

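View pics/crop_jack.png

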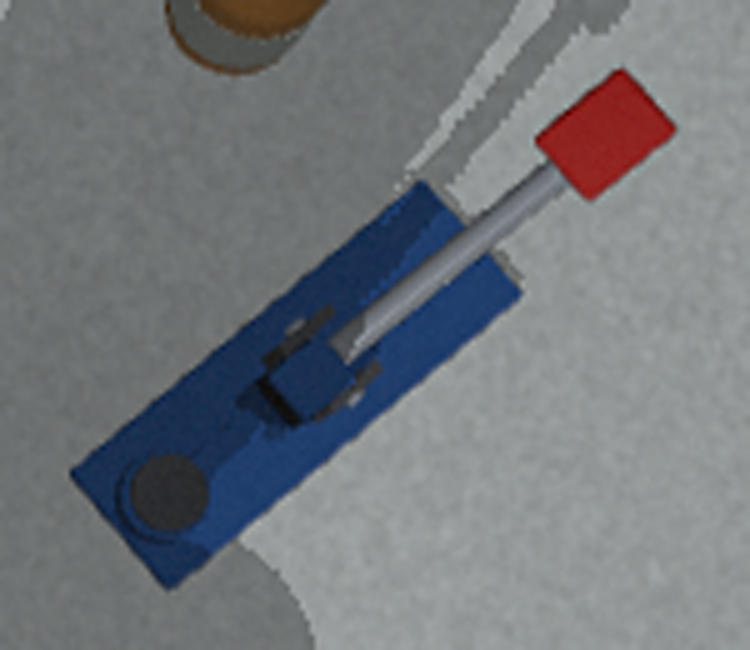

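```bash
python3 - <<'E'
from h import *
f=arm.grab_frame("top");P=cloud(f);H=cv2.cvtColor(f["img"],cv2.COLOR_RGB2HSV);h,s,v=[H[...,i].astype(int) for i in range(3)]
def two(m,z,n):
    m=m.astype(np.uint8); cs,_=cv2.findContours(m,cv2.RETR_EXTERNAL,cv2.CHAIN_APPROX_NONE); c=max(cs,key=cv2.contourArea)
    e=cv2.fitEllipse(c); print(n,np.round(e[0],1),np.round(e[1],1),pt(f,*e[0],z).round(4))
U,V=np.meshgrid(np.arange(560),np.arange(420))
two((h>5)&(h<22)&(s>150)&(abs(U-206)<15)&(abs(V-176)<15),.070,"orange")
two((h>50)&(h<80)&(s>120)&(abs(U-249)<15)&(abs(V-226)<15),.006,"green")
two((abs(P[...,2]-.044)<.004)&(abs(U-364)<14)&(abs(V-219)<14)&(s<90),.044,"saddle")
m=(P[...,2]>.079)&(abs(U-392)<12)&(abs(V-197)<12)
print("sleeve z",np.median(P[m],0),np.sort(P[m][:,2])[[0,-1]]); r=cv2.minAreaRect((P[m][:,:2]*1000).astype(np.float32));print(r)
# bracket heights in jack frame
o=np.array([.5747,-.2569]);d=np.array([-.6235,.7818]);n=np.array([-d[1],d[0]])
q=P[150:250,340:440].reshape(-1,3);q=q[(q[:,2]>.02)];X=(q[:,:2]-o)@d;Y=(q[:,:2]-o)@n
for y0,y1 in((-35,-13),(-13,13),(13,35)):
    k=(Y*1000>y0)&(Y*1000<y1)&(abs(X)<.06)
    for x,y,z in sorted(zip((X[k]*1000).round(),(Y[k]*1000).round(),(q[k,2]*1000).round()))[::3 if y0!=-13 else 12]: print((x,y,z),end=' ')
    print()
E
```

```text
orange [204.4 176.4] [15.2 15.4] [0.6226 0.1382 0.07  ]
green [249.2 225.8] [14.  14.6] [0.5214 0.0476 0.006 ]
saddle [363.4 218.2] [13.9 14.6] [ 0.5308 -0.2024  0.044 ]
sleeve z [ 0.57417229 -0.25641915  0.08465228] [0.07936542 1.08300773]
((497.5803527832031, -149.30804443359375), (26.807456970214844, 295.74053955078125), 35.529415130615234)
(np.float64(-36.0), np.float64(-18.0), np.float64(48.0)) (np.float64(-34.0), np.float64(-16.0), np.float64(49.0)) (np.float64(-31.0), np.float64(-16.0), np.float64(46.0)) (np.float64(-29.0), np.float64(-17.0), np.float64(48.0)) (np.float64(-26.0), np.float64(-20.0), np.float64(36.0)) (np.float64(-25.0), np.float64(-18.0), np.float64(45.0)) (np.float64(-23.0), np.float64(-17.0), np.float64(48.0)) (np.float64(-21.0), np.float64(-21.0), np.float64(38.0)) (np.float64(-20.0), np.float64(-16.0), np.float64(48.0)) (np.float64(-19.0), np.float64(-18.0), np.float64(46.0)) (np.float64(-18.0), np.float64(-13.0), np.float64(45.0)) (np.float64(-14.0), np.float64(-16.0), np.float64(48.0)) (np.float64(-12.0), np.float64(-14.0), np.float64(47.0)) (np.float64(-
[... 2765 characters left out ...]
.float64(17.0), np.float64(44.0)) (np.float64(-27.0), np.float64(18.0), np.float64(47.0)) (np.float64(-25.0), np.float64(18.0), np.float64(46.0)) (np.float64(-22.0), np.float64(16.0), np.float64(42.0)) (np.float64(-21.0), np.float64(19.0), np.float64(48.0)) (np.float64(-20.0), np.float64(22.0), np.float64(40.0)) (np.float64(-17.0), np.float64(18.0), np.float64(45.0)) (np.float64(-13.0), np.float64(17.0), np.float64(42.0)) (np.float64(-9.0), np.float64(15.0), np.float64(50.0)) (np.float64(-8.0), np.float64(19.0), np.float64(33.0)) (np.float64(-7.0), np.float64(17.0), np.float64(42.0)) (np.float64(-3.0), np.float64(13.0), np.float64(82.0)) (np.float64(58.0), np.float64(16.0), np.float64(30.0))
```

Request:
drive_tool(plan=[[[0,0,0],[0,0,-0.12],1],[[0,0,0],[0,0,-0.12],1],[[0,0,0],[0,0,-0.12],1],[[0,0,0],[0,0,-0.12],1],[[0,0,0],[0,0,-0.12],1],[[0,0,0],[0,0,-0.12],1],[[0,0,0],[0,0,-0.12],1],[[0,0,0],[0,0,-0.12],1],[[0,0,0],[0,0,-0.12],1],[[0,0,0],[0,0,-0.12],1],[[0,0,0],[0,0,-0.12],1],[[0,0,0],[0,0,-0.12],1]])

```text
time_s: 1.3
eef_pos: [0.2873, -0.583, 0.2052]
tool_rot: [-0.0, 0.986, 0.166, 0.0]
ft_force: [0.5, -0.3, 0.4]
opening: 0.0851
```

Request:
drive_tool(plan=[[[0,0,0],[0,0,-0.116],1],[[0,0,0],[0,0,-0.116],1],[[0,0,0],[0,0,-0.115],1],[[0,0,0],[0,0,0],1]])

```text
time_s: 1.63
eef_pos: [0.2873, -0.583, 0.2052]
tool_rot: [-0.0, 0.943, 0.334, 0.0]
ft_force: [0.1, 1.1, -0.5]
opening: 0.0852
```

```bash
cat > go.py <<'E'
import sys
from h import *
from scipy.spatial.transform import Rotation as R
o=arm.get_obs(); q=o["tool_rot"];r=R.from_quat([*q[1:],q[0]])
M=r.as_matrix(); print("t",o["time_s"],"pos",o["eef_pos"].round(4),"yaw",np.degrees(np.arctan2(M[1,0],M[0,0])).round(2),"zax",M[:,2].round(4),"F",o["ft_force"].round(2),"open",round(o["opening"],4),"j",o["joints"].round(2))
if len(sys.argv)>=4:
    t=np.array([float(a) for a in sys.argv[1:4]]); print("tool shift",(M.T@(t-o["eef_pos"])).round(4))
E
python3 go.py .5745 -.2566 .15
```

```text
t 1.6333 pos [ 0.2873 -0.583   0.2052] yaw 38.97 zax [-0.e+00  1.e-04 -1.e+00] F [ 0.1   1.09 -0.51] open 0.0852 j [-1.16  0.48  1.6   0.    1.07 -1.84]
tool shift [ 0.4286 -0.0732  0.0553]
```

Request:
drive_tool(plan=[[[0.0357,-0.0061,0],[0,0,0],1],[[0.0357,-0.0061,0],[0,0,0],1],[[0.0357,-0.0061,0],[0,0,0],1],[[0.0357,-0.0061,0],[0,0,0],1],[[0.0357,-0.0061,0],[0,0,0],1],[[0.0357,-0.0061,0],[0,0,0],1],[[0.0357,-0.0061,0],[0,0,0],1],[[0.0357,-0.0061,0],[0,0,0],1],[[0.0357,-0.0061,0],[0,0,0],1],[[0.0357,-0.0061,0],[0,0,0],1],[[0.0357,-0.0061,0],[0,0,0],1],[[0.0357,-0.0061,0],[0,0,0],1]])

```text
time_s: 2.63
eef_pos: [0.5773, -0.2569, 0.2054]
tool_rot: [0.0, 0.945, 0.328, 0.0]
ft_force: [0.4, -1.3, -0.2]
opening: 0.0854
```

Request:
drive_tool(plan=[[[0,0,0],[0,0,0.006],1],[[0,0,0],[0,0,0],1],[[0,0,0],[0,0,0],1]])

```text
time_s: 2.88
eef_pos: [0.5762, -0.2584, 0.2051]
tool_rot: [-0.0, 0.945, 0.327, -0.0]
ft_force: [0.5, 1.1, -1.1]
opening: 0.0855
```

```bash
python3 go.py .5745 -.2566 .055
```

```text
t 2.8833 pos [ 0.5762 -0.2584  0.2051] yaw 38.18 zax [-5.e-04 -1.e-04 -1.e+00] F [ 0.52  1.11 -1.12] open 0.0855 j [-0.47  0.45  1.64 -0.    1.05 -1.14]
tool shift [-1.000e-04 -2.400e-03  1.501e-01]
```

Request:
drive_tool(plan=[[[0,-0.0024,0.02],[0,0,-0.006],1],[[0,0,0.02],[0,0,0],1],[[0,0,0.02],[0,0,0],1],[[0,0,0.02],[0,0,0],1],[[0,0,0.02],[0,0,0],1],[[0,0,0.02],[0,0,0],1],[[0,0,0.02],[0,0,0],1],[[0,0,0.01],[0,0,0],1],[[0,0,0],[0,0,0],1],[[0,0,0],[0,0,0],1]])

```text
time_s: 3.72
eef_pos: [0.5744, -0.2573, 0.0554]
tool_rot: [-0.0, 0.944, 0.33, -0.0]
ft_force: [0.2, 0.3, 0.7]
opening: 0.0851
```

```bash
python3 go.py .5745 -.2566 .055; python3 - <<'E'
from h import *
f=arm.grab_frame("scene"); save("s1.png",f["img"][140:320,80:320],3)
E
```

```text
t 3.7167 pos [ 0.5744 -0.2573  0.0554] yaw 38.52 zax [-6.e-04  2.e-04 -1.e+00] F [0.19 0.29 0.75] open 0.0851 j [-0.47  0.63  1.77 -0.    0.75 -1.14]
tool shift [ 0.0005 -0.0004  0.0004]
```

View pics/s1.png

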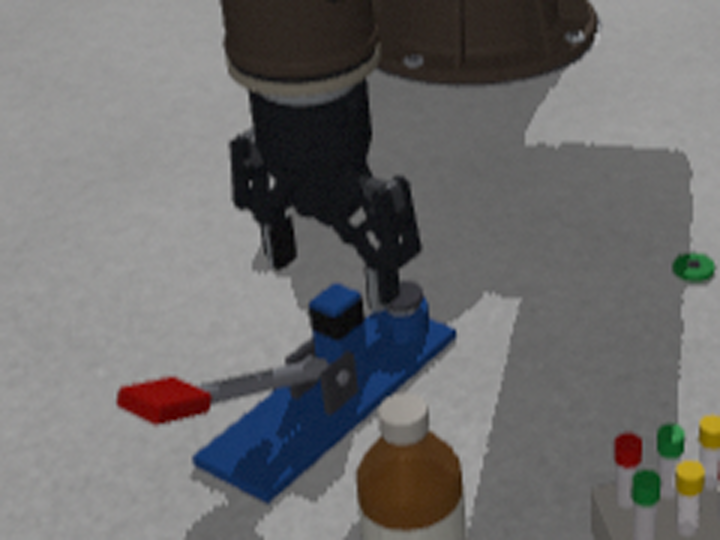

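```bash
python3 - <<'E'
from h import *
for n in("scene","top"):
    f=arm.grab_frame(n);P=cloud(f);V=cv2.cvtColor(f["img"],cv2.COLOR_RGB2HSV)
    if n=="scene":
        for u,v in((93,80),(92,85),(128,95),(128,100),(112,65+30),(135,98)):
            print(u+80,v+140,P[v+140,u+80].round(3),V[v+140,u+80])
        m=(V[...,2]<70)&(P[...,2]>.03)&(P[...,2]<.10)&(P[...,0]>.4)&(P[...,0]<.75)&(P[...,1]<-.15)&(P[...,1]>-.35)
        n_,l,s,c=cv2.connectedComponentsWithStats(m.astype(np.uint8))
        for i in range(1,n_):
            if s[i][4]>8: q=P[l==i]; print(c[i],s[i][4],q.min(0).round(3),q.max(0).round(3),q[np.argmin(q[:,2])].round(3))
    save(n+"2.png",f["img"][100:280,280:500] if n=="top" else f["img"],3 if n=="top" else 1)
E
```

```text
173 220 [ 0.544 -0.287  0.117] [130  64  12]
172 225 [ 0.544 -0.291  0.105] [60 20 13]
208 235 [ 0.623 -0.229  0.119] [105  60  17]
208 240 [ 0.62  -0.229  0.104] [120  41  25]
192 235 [ 0.567 -0.254  0.085] [108 195 111]
215 238 [ 0.538 -0.2    0.044] [124  33  62]
[175.2 226.4] 15 [ 0.533 -0.292  0.096] [ 0.548 -0.277  0.1  ] [ 0.543 -0.287  0.096]
[214.74444444 239.37777778] 90 [ 0.521 -0.231  0.03 ] [ 0.616 -0.188  0.099] [ 0.533 -0.216  0.03 ]
[193.07260726 252.83828383] 303 [ 0.574 -0.278  0.03 ] [ 0.613 -0.24   0.082] [ 0.612 -0.274  0.03 ]
[180.82051282 257.51282051] 39 [ 0.572 -0.298  0.035] [ 0.599 -0.276  0.051] [ 0.575 -0.276  0.035]
```

View pics/top2.png

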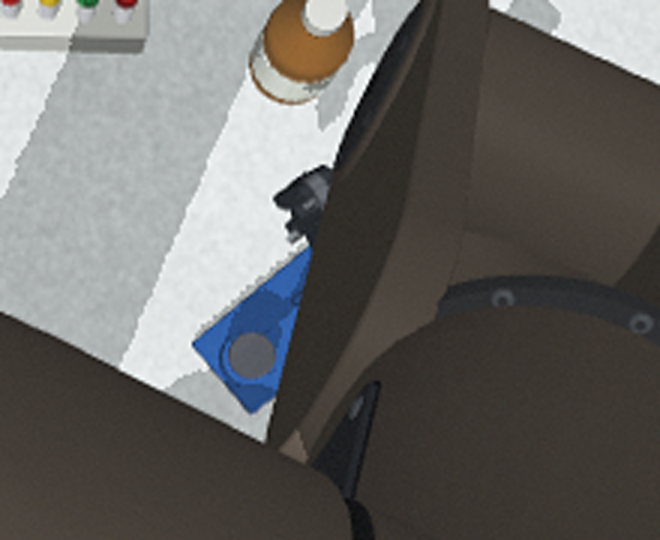

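```bash
python3 - <<'E'
from h import *
f=arm.grab_frame("scene");P=cloud(f)
for u in(171,174,177,205,208,211):
    print(u,[(v,tuple((P[v,u]*1000).round().astype(int)),int(f["img"][v,u].sum()//3)) for v in range(222,250,2)])
E
```

```text
171 [(222, (np.int64(547), np.int64(-292), np.int64(115)), 15), (224, (np.int64(548), np.int64(-293), np.int64(111)), 21), (226, (np.int64(549), np.int64(-293), np.int64(106)), 22), (228, (np.int64(547), np.int64(-294), np.int64(100)), 46), (230, (np.int64(410), np.int64(-286), np.int64(0)), 96), (232, (np.int64(420), np.int64(-287), np.int64(1)), 153), (234, (np.int64(428), np.int64(-288), np.int64(1)), 155), (236, (np.int64(431), np.int64(-289), np.int64(-3)), 153), (238, (np.int64(444), np.int64(-291), np.int64(0)), 154), (240, (np.int64(455), np.int64(-292), np.int64(3)), 156), (242, (np.int64(459), np.int64(-293), np.int64(0)), 152), (244, (np.int64(465), np.int64(-294), np.int64(-2)), 154), (246, (np.int64(474), np.int64(-295), np.int64(-1)), 154), (248, (np.int64(481), np.int64(-296), np.int64(-2)), 154)]
174 [(222, (np.int64(541), np.int64(-285), np.int64(110)), 14), (224, (np.int64(543), np.int64(-286), np.int64(106)), 17), (226, (np.int64(543), np.int64(-287), np.int64(101)), 16), (228, (np.int64(545), np.int64(-287), np.int64(97)), 26), (230, (np.int64(411), np.int64(-279)
[... 3151 characters left out ...]
26, (np.int64(637), np.int64(-223), np.int64(148)), 21), (228, (np.int64(639), np.int64(-224), np.int64(145)), 22), (230, (np.int64(619), np.int64(-221), np.int64(126)), 20), (232, (np.int64(617), np.int64(-221), np.int64(120)), 19), (234, (np.int64(617), np.int64(-221), np.int64(115)), 19), (236, (np.int64(616), np.int64(-222), np.int64(109)), 19), (238, (np.int64(619), np.int64(-222), np.int64(107)), 15), (240, (np.int64(544), np.int64(-210), np.int64(45)), 45), (242, (np.int64(545), np.int64(-211), np.int64(41)), 46), (244, (np.int64(542), np.int64(-211), np.int64(33)), 69), (246, (np.int64(550), np.int64(-213), np.int64(33)), 40), (248, (np.int64(549), np.int64(-213), np.int64(27)), 47)]
```

Request:
drive_tool(plan=[[[0,0,0.008],[0,0,0],1],[[0,0,0.007],[0,0,0],1],[[0,0,0],[0,0,0],1],[[0,0,0],[0,0,0],1]])

```text
time_s: 4.25
eef_pos: [0.5744, -0.2563, 0.0396]
tool_rot: [-0.0, 0.944, 0.331, -0.0]
ft_force: [-0.4, -0.8, -0.1]
opening: 0.0852
```

```bash
python3 - <<'E'
from h import *
f=arm.grab_frame("scene");P=cloud(f); save("s3.png",f["img"][180:300,130:260],5)
for u in(171,174,205,208):
    print(u,[(v,*(P[v,u]*1000).round().astype(int).tolist(),int(f["img"][v,u].sum()//3)) for v in range(226,256,2)])
E
python3 go.py
```

```text
171 [(226, 548, -293, 106, 48), (228, 547, -294, 100, 63), (230, 546, -294, 94, 78), (232, 547, -295, 90, 88), (234, 542, -295, 81, 94), (236, 435, -290, 0, 155), (238, 442, -291, -1, 155), (240, 453, -292, 1, 158), (242, 461, -293, 1, 155), (244, 469, -294, 1, 154), (246, 474, -295, -1, 156), (248, 485, -297, 1, 156), (250, 490, -298, -1, 153), (252, 497, -299, -1, 158), (254, 506, -300, 0, 152)]
174 [(226, 543, -287, 101, 13), (228, 541, -287, 94, 14), (230, 544, -288, 91, 16), (232, 546, -289, 87, 16), (234, 543, -289, 80, 12), (236, 436, -282, -1, 125), (238, 445, -284, -1, 154), (240, 452, -285, -2, 158), (242, 464, -286, 1, 155), (244, 470, -288, 0, 153), (246, 478, -289, 0, 155), (248, 485, -290, 0, 153), (250, 492, -291, -1, 154), (252, 502, -292, 1, 157), (254, 509, -293, 1, 160)]
205 [(226, 423, -202, 2, 103), (228, 620, -233, 134, 46), (230, 622, -233, 131, 21), (232, 622, -234, 126, 21), (234, 624, -235, 123, 19), (236, 618, -234, 114, 62), (238, 620, -235, 110, 79), (240, 618, -235, 103, 82), (242, 618, -235, 99, 84), (244, 619, -236, 94, 86), (246, 619, -236, 89, 85), (248, 618, -237, 83, 83), (250, 551, -227, 26, 43), (252, 558, -229, 26, 61), (254, 562, -230, 23, 37)]
208 [(226, 631, -228, 146, 22), (228, 628, -228, 139, 29), (230, 622, -227, 130, 24), (232, 622, -228, 125, 17), (234, 619, -228, 118, 19), (236, 622, -229, 115, 20), (238, 621, -229, 109, 21), (240, 621, -229, 105, 22), (242, 619, -229, 98, 19), (244, 619, -230, 93, 23), (246, 622, -231, 90, 22), (248, 616, -230, 80, 68), (250, 555, -221, 27, 46), (252, 552, -221, 20, 35), (254, 553, -222, 14, 36)]
t 4.3 pos [ 0.5746 -0.2564  0.0399] yaw 38.62 zax [-6.e-04  3.e-04 -1.e+00] F [ 0.62 -0.55  0.25] open 0.0853 j [-0.47  0.65  1.77 -0.    0.72 -1.14]
```

View pics/s3.png

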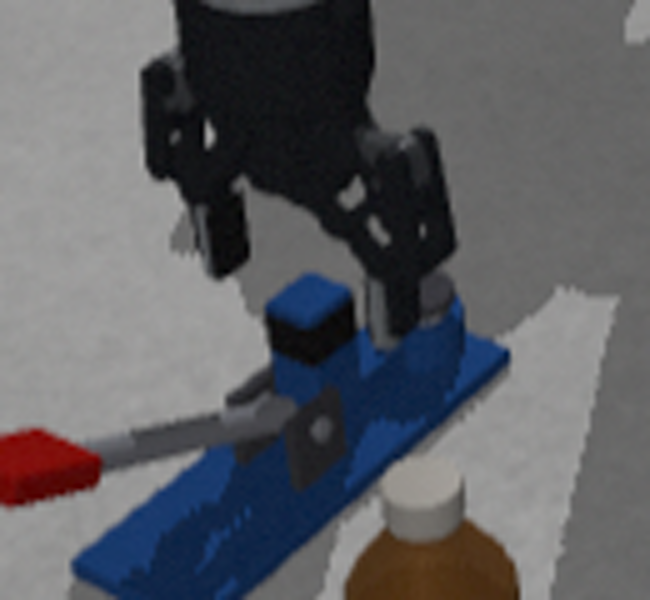

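Request:
drive_tool(plan=[[[0,0,-0.008],[0,0,0],1],[[0,0,0],[0,0,0],0.5],[[0,0,0],[0,0,0],0.5],[[0,0,0],[0,0,0],0.5],[[0,0,0],[0,0,0],0.5]])

```text
time_s: 4.72
eef_pos: [0.5749, -0.2566, 0.0484]
tool_rot: [0.0, 0.944, 0.331, 0.0]
ft_force: [0.5, -0.9, -0.7]
opening: 0.0427
```

```bash
python3 - <<'E'
from h import *
f=arm.grab_frame("scene");P=cloud(f); save("s4.png",f["img"][180:300,130:260],5)
E
python3 go.py
```

```text
t 4.7667 pos [ 0.5748 -0.2566  0.0483] yaw 38.62 zax [-0.  0. -1.] F [0.21 0.17 0.69] open 0.043 j [-0.47  0.64  1.77  0.    0.74 -1.14]
```

View pics/s4.png

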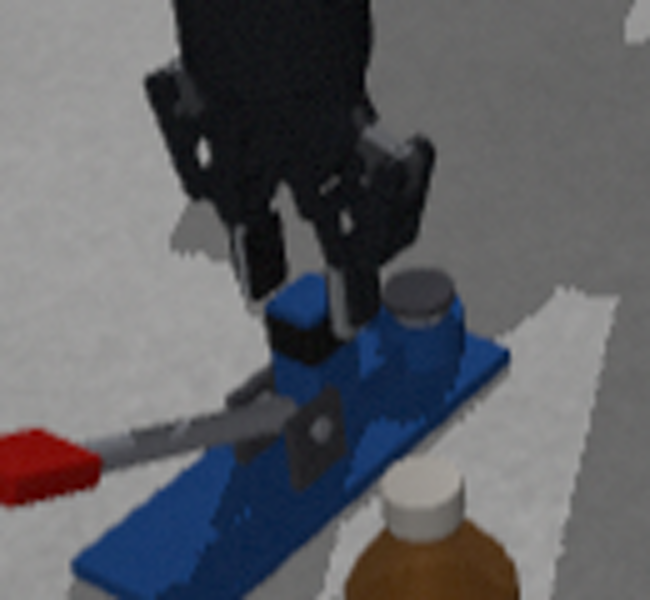

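Request:
drive_tool(plan=[[[0,0,0.004],[0,0,0],0.5],[[0,0,0.004],[0,0,0],0.5],[[0,0,0],[0,0,0],0.5]])

```text
time_s: 5.02
eef_pos: [0.5743, -0.2563, 0.0392]
tool_rot: [-0.0, 0.944, 0.331, -0.0]
ft_force: [0.4, 0.2, 0.1]
opening: 0.043
```

```bash
python3 - <<'E'
from h import *
f=arm.grab_frame("scene");P=cloud(f); save("s5.png",f["img"][180:300,130:260],5)
for u in(178,181,183,198,201,204):
    print(u,[(v,*(P[v,u]*1000).round().astype(int).tolist(),int(f["img"][v,u].sum()//3)) for v in range(236,254,2)])
E
python3 go.py
```

```text
178 [(236, 557, -282, 83, 78), (238, 550, -283, 73, 61), (240, 456, -276, -1, 131), (242, 466, -277, 1, 156), (244, 473, -279, 0, 157), (246, 481, -280, 0, 157), (248, 489, -281, 0, 153), (250, 497, -282, 0, 151), (252, 504, -283, 0, 150)]
181 [(236, 563, -277, 86, 12), (238, 562, -277, 80, 12), (240, 563, -278, 76, 16), (242, 563, -278, 70, 22), (244, 477, -272, 1, 153), (246, 483, -273, 0, 154), (248, 492, -274, 1, 152), (250, 501, -276, 1, 154), (252, 504, -277, -2, 153)]
183 [(236, 559, -272, 82, 15), (238, 558, -273, 76, 10), (240, 578, -275, 86, 37), (242, 578, -276, 80, 40), (244, 577, -276, 74, 37), (246, 576, -277, 68, 82), (248, 492, -270, 0, 104), (250, 502, -271, 1, 153), (252, 568, -278, 46, 131)]
198 [(236, 605, -246, 108, 19), (238, 604, -247, 102, 69), (240, 603, -247, 96, 76), (242, 604, -248, 92, 76), (244, 602, -248, 85, 80), (246, 602, -248, 80, 80), (248, 605, -249, 77, 83), (250, 585, -247, 57, 69), (252, 583, -247, 50, 38)]
201 [(236, 609, -241, 109, 22), (238, 604, -241, 101, 18), (240, 603, -241, 95, 21), (242, 604, -242, 90, 18), (244, 607, -242, 87, 20), (246, 1359, -345, 656, 22), (248, 601, -242, 72, 32), (250, 579, -240, 50, 55), (252, 577, -240, 44, 41)]
204 [(236, 619, -236, 115, 20), (238, 600, -234, 96, 21), (240, 599, -234, 90, 17), (242, 602, -235, 87, 18), (244, 598, -235, 79, 20), (246, 600, -236, 75, 24), (248, 546, -228, 28, 68), (250, 551, -229, 27, 66), (252, 558, -231, 27, 66)]
t 5.0667 pos [ 0.5744 -0.2564  0.0395] yaw 38.62 zax [-1.1e-03  6.0e-04 -1.0e+00] F [-0.17  0.31 -0.09] open 0.0428 j [-0.47  0.65  1.77  0.    0.72 -1.14]
```

View pics/s5.png

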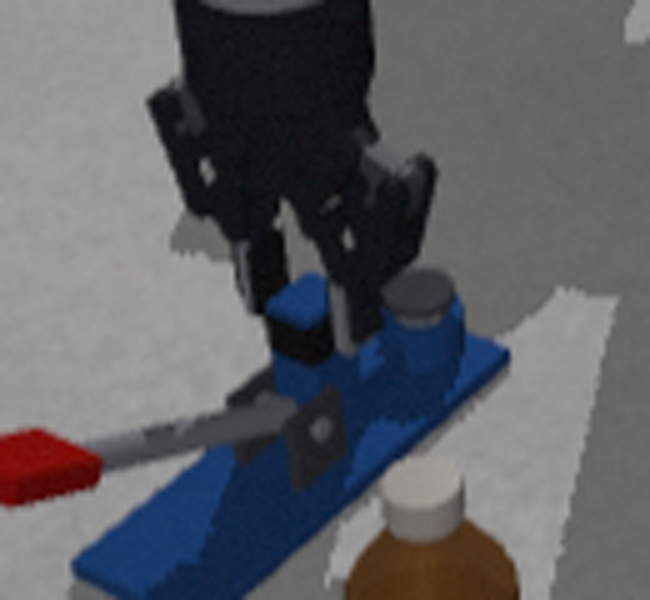

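Request:
drive_tool(plan=[[[0,0,0.004],[0,0,0],0.5],[[0,0,0],[0,0,0],0.25],[[0,0,0],[0,0,0],0],[[0,0,0],[0,0,0],0],[[0,0,0],[0,0,0],0],[[0,0,0],[0,0,0],0],[[0,0,0],[0,0,0],0]])

```text
time_s: 5.65
eef_pos: [0.5746, -0.2565, 0.0361]
tool_rot: [-0.0, 0.944, 0.331, -0.0]
ft_force: [0.8, -0.2, -8.2]
opening: 0.0248
```

```bash
python3 - <<'E'
from h import *
f=arm.grab_frame("scene");P=cloud(f); save("s6.png",f["img"][180:300,130:260],5)
E
python3 go.py
```

```text
t 5.7 pos [ 0.5746 -0.2565  0.0361] yaw 38.62 zax [-5.e-04  2.e-04 -1.e+00] F [ 0.25 -0.39 -7.87] open 0.025 j [-0.47  0.65  1.78 -0.    0.71 -1.14]
```

View pics/s6.png

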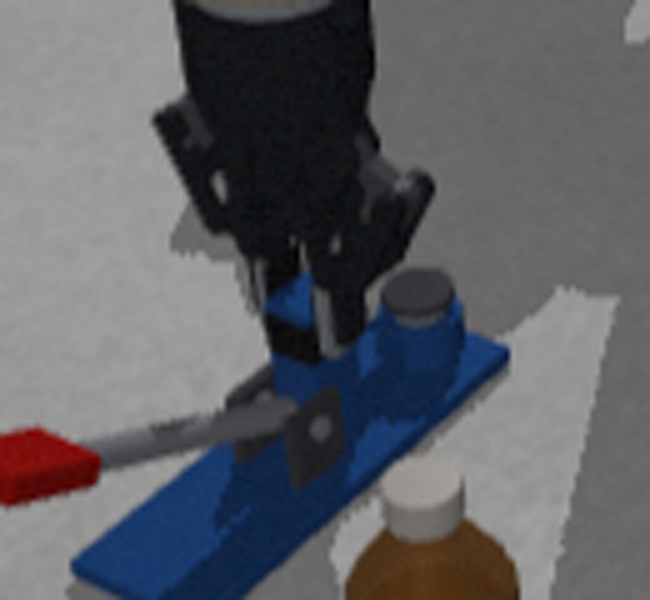

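Request:
drive_tool(plan=[[[0,0,-0.005],[0,0,0],0],[[0,0,-0.01],[0,0,0],0],[[0,0,-0.01],[0,0,0],0],[[0,0,0],[0,0,0],0],[[0,0,0],[0,0,0],0]])

```text
time_s: 6.12
eef_pos: [0.5756, -0.257, 0.0626]
tool_rot: [0.001, 0.944, 0.331, 0.001]
ft_force: [0.6, -0.0, -8.3]
opening: 0.0251
```

```bash
python3 - <<'E'
from h import *
f=arm.grab_frame("scene");P=cloud(f); save("s7.png",f["img"][160:320,100:280],4)
H=cv2.cvtColor(f["img"],cv2.COLOR_RGB2HSV)
m=(H[...,0]>104)&(H[...,0]<122)&(H[...,1]>150)&(P[...,2]<.055)&(P[...,0]<.8)&(P[...,0]>.4)&(P[...,1]<-.1)
o=np.array([.5745,-.2566]);d=np.array([-.6235,.7818])
q=P[m];X=(q[:,:2]-o)@d
for a in range(-130,100,20):
    k=(X*1000>a)&(X*1000<a+20); print(a,k.sum(),np.percentile(q[k,2]*1000,[10,30,50]).round(1) if k.any() else "")
E
python3 go.py
```

```text
-130 210 [31.2 34.6 35.8]
-110 236 [34.7 35.7 36.3]
-90 231 [34.8 35.8 36.3]
-70 220 [34.2 35.6 36.2]
-50 169 [34.5 35.9 36.5]
-30 76 [32.5 35.2 36. ]
-10 97 [33.  35.8 36.9]
10 121 [34.2 36.1 37. ]
30 155 [34.4 36.2 37.3]
50 139 [34.1 36.6 38. ]
70 54 [32.6 35.9 36.5]
90 0 
t 6.1667 pos [ 0.5751 -0.2567  0.0619] yaw 38.62 zax [ 9.e-04 -4.e-04 -1.e+00] F [-0.79 -0.1  -8.62] open 0.0251 j [-0.47  0.62  1.76 -0.    0.76 -1.14]
```

View pics/s7.png

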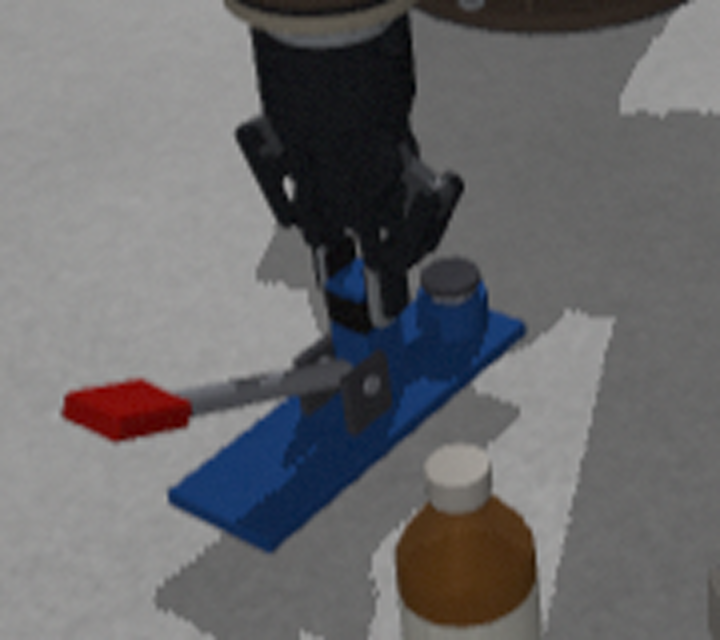

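Request:
drive_tool(plan=[[[0,0,0],[0,0,0.07],0],[[0,0,0],[0,0,0.09],0],[[0,0,0],[0,0,0.1],0],[[0,0,0],[0,0,0.1],0],[[0,0,0],[0,0,0.1],0],[[0,0,0],[0,0,0.09],0],[[0,0,0],[0,0,0.06],0],[[0,0,0],[0,0,0],0],[[0,0,0],[0,0,0],0]])

```text
time_s: 6.92
eef_pos: [0.5746, -0.2565, 0.061]
tool_rot: [-0.0, 0.999, 0.033, -0.0]
ft_force: [0.6, 0.3, -9.5]
opening: 0.0249
```

```bash
python3 go.py .634 -.042 .062; cat > jack.py <<'E'
from h import *
f=arm.grab_frame("top");P=cloud(f);H=cv2.cvtColor(f["img"],cv2.COLOR_RGB2HSV)
save("tt.png",f["img"],1.4)
E
python3 jack.py
```

```text
t 6.9167 pos [ 0.5746 -0.2565  0.061 ] yaw 3.79 zax [-5.e-04  2.e-04 -1.e+00] F [ 0.59  0.26 -9.5 ] open 0.0249 j [-0.47  0.62  1.76 -0.    0.76 -0.53]
tool shift [ 0.0734 -0.2101 -0.001 ]
```

View pics/tt.png

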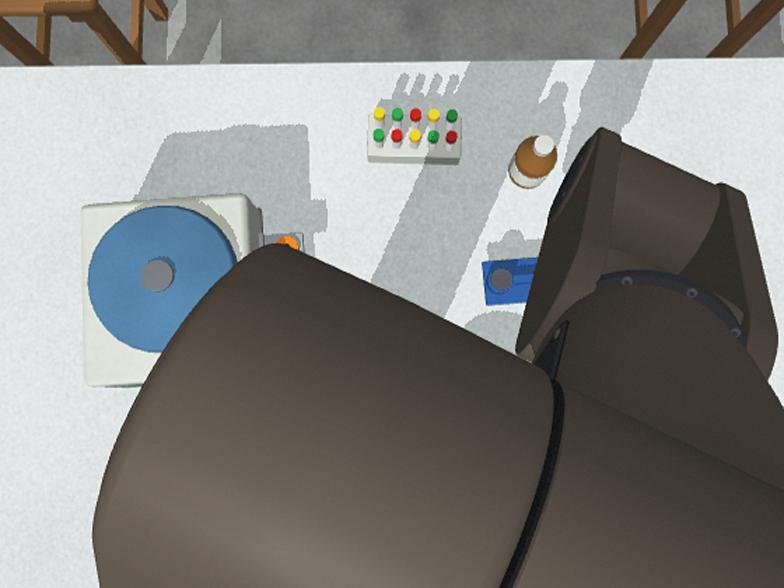

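Request:
drive_tool(plan=[[[0.005,-0.0141,0],[0,0,0],0],[[0.0098,-0.028,0],[0,0,0],0],[[0.0098,-0.028,0],[0,0,0],0],[[0.0098,-0.028,0],[0,0,0],0],[[0.0098,-0.028,0],[0,0,0],0],[[0.0098,-0.028,0],[0,0,0],0],[[0.0098,-0.028,0],[0,0,0],0],[[0.0096,-0.028,0],[0,0,0],0],[[0,0,0],[0,0,0],0],[[0,0,0],[0,0,0],0]])

```text
time_s: 7.8
eef_pos: [0.6349, -0.0401, 0.0612]
tool_rot: [-0.0, 0.999, 0.034, 0.0]
ft_force: [0.0, -0.1, -9.4]
opening: 0.0252
```

```bash
python3 go.py .634 -.042 .04; python3 jack.py
```

```text
t 7.8 pos [ 0.6349 -0.0401  0.0612] yaw 3.92 zax [ 0.e+00  1.e-04 -1.e+00] F [ 0.01 -0.15 -9.41] open 0.0252 j [-0.11  0.63  1.75  0.    0.77 -0.18]
tool shift [-0.001   0.0019  0.0212]
```

View pics/tt.png

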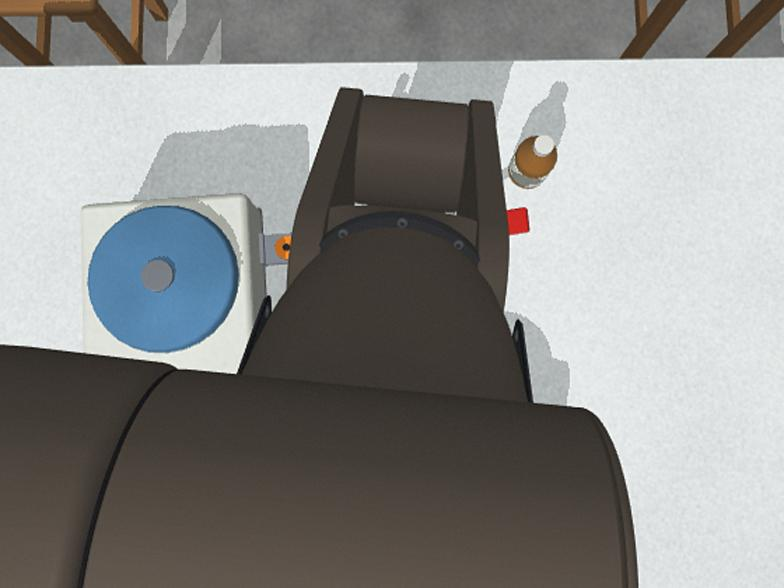

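```bash
python3 - <<'E'
from h import *
f=arm.grab_frame("scene");P=cloud(f); save("s8.png",f["img"],1.4)
H=cv2.cvtColor(f["img"],cv2.COLOR_RGB2HSV)
m=(H[...,2]<120)&(P[...,2]>.1)&(P[...,2]<.6)&(P[...,0]>.5)&(P[...,0]<.85)&(abs(P[...,1])<.1)
q=P[m]
for a in np.arange(.1,.5,.02):
    k=(q[:,2]>a)&(q[:,2]<a+.02)
    if k.any(): print(a.round(2),k.sum(),q[k][:,:2].min(0).round(3),q[k][:,:2].max(0).round(3))
# saddle
m=(abs(P[...,2]-.070)<.006)&(P[...,1]>0)&(P[...,1]<.07)&(P[...,0]>.58)&(P[...,0]<.7)
q=P[m];print(m.sum(),q.min(0),q.max(0))
E
```

```text
0.1 164 [ 0.617 -0.059] [ 0.663 -0.029]
0.12 121 [ 0.587 -0.058] [ 0.68  -0.028]
0.14 211 [ 0.583 -0.061] [ 0.691 -0.027]
0.16 246 [ 0.571 -0.061] [ 0.699 -0.025]
0.18 312 [ 0.573 -0.064] [ 0.702 -0.026]
0.2 152 [ 0.629 -0.079] [ 0.676 -0.013]
0.22 331 [ 0.628 -0.08 ] [ 0.674 -0.009]
0.24 384 [ 0.627 -0.08 ] [ 0.675 -0.011]
0.26 228 [ 0.624 -0.09 ] [ 0.683 -0.004]
0.28 518 [ 0.615 -0.09 ] [0.684 0.003]
0.3 473 [ 0.624 -0.088] [ 0.682 -0.004]
0.32 490 [ 0.626 -0.088] [0.682 0.   ]
0.34 569 [ 0.625 -0.088] [0.682 0.001]
0.36 542 [ 0.625 -0.088] [ 0.683 -0.004]
0.38 528 [ 0.624 -0.09 ] [ 0.684 -0.002]
0.4 723 [ 0.631 -0.1  ] [0.684 0.024]
0.42 654 [ 0.663 -0.1  ] [0.695 0.023]
0.44 827 [ 0.671 -0.1  ] [0.7   0.023]
0.46 987 [ 0.672 -0.1  ] [0.7   0.023]
0.48 1158 [ 0.529 -0.1  ] [0.692 0.024]
132 [0.61294728 0.01163158 0.06445649] [0.64963925 0.04513954 0.0739023 ]
```

View pics/s8.png

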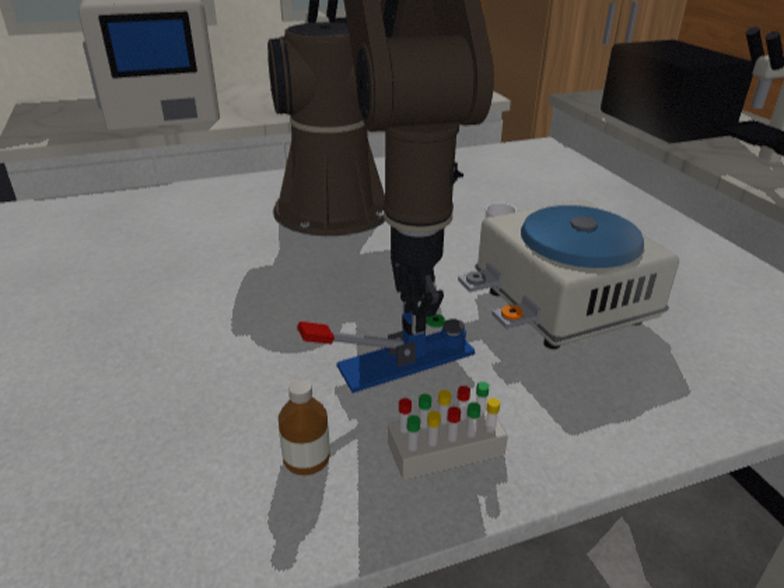

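Request:
drive_tool(plan=[[[0,0,0.01],[0,0,0],0],[[0,0,0.01],[0,0,0],0],[[0,0,0],[0,0,0],0],[[0,0,0],[0,0,0],0]])

```text
time_s: 8.23
eef_pos: [0.6338, -0.0428, 0.0402]
tool_rot: [-0.0, 0.999, 0.032, -0.001]
ft_force: [0.0, 0.3, -8.1]
opening: 0.0246
```

```bash
python3 - <<'E'
from h import *
f=arm.grab_frame("scene");P=cloud(f);save("s9.png",f["img"][160:300,220:400],4)
H=cv2.cvtColor(f["img"],cv2.COLOR_RGB2HSV);h,s,v=[H[...,i].astype(int) for i in range(3)]
U,V=np.meshgrid(np.arange(560),np.arange(420))
def ell(m,z,n):
    cs,_=cv2.findContours(m.astype(np.uint8),cv2.RETR_EXTERNAL,cv2.CHAIN_APPROX_NONE); c=max(cs,key=cv2.contourArea)
    e=cv2.fitEllipse(c); print(n,np.round(e[0],1),np.round(e[1],1),pt(f,*e[0],z).round(4))
ell((h>5)&(h<22)&(s>150)&(abs(U-366)<15)&(abs(V-223)<15),.070,"orange")
m=(abs(P[...,2]-.049)<.004)&(P[...,1]>0)&(P[...,1]<.07)&(P[...,0]>.6)&(P[...,0]<.665)&(s<100)
q=P[m];print(m.sum(),q.min(0).round(4),q.max(0).round(4)); ell(m,.049,"saddle")
m=(abs(P[...,2]-.014)<.01)&(h>104)&(h<122)&(s>150)&(P[...,0]>.55)
for y in np.arange(-.18,.06,.03):
    k=m&(abs(P[...,1]-y)<.015); print(y.round(2),k.sum(),np.median(P[k],0).round(4))
E
python3 go.py
```

```text
orange [365.4 222.7] [ 9. 15.] [0.6286 0.1351 0.07  ]
125 [0.613  0.0094 0.0451] [0.6484 0.0423 0.0526]
saddle [322.3 239.7] [ 9.8 14.2] [0.6306 0.0264 0.049 ]
-0.18 0 [nan nan nan]
-0.15 284 [ 0.6455 -0.1488  0.0103]
-0.12 304 [ 0.6464 -0.1199  0.0111]
-0.09 277 [ 0.6456 -0.0907  0.012 ]
-0.06 102 [ 0.665  -0.0608  0.0126]
-0.03 161 [ 0.6561 -0.0298  0.0145]
0.0 196 [ 6.484e-01 -1.000e-04  1.540e-02]
0.03 124 [0.6547 0.0286 0.0162]
t 8.2833 pos [ 0.6341 -0.0427  0.0407] yaw 3.63 zax [-1.2e-03  1.0e-04 -1.0e+00] F [-0.14  1.02 -8.49] open 0.0247 j [-0.11  0.65  1.76  0.    0.73 -0.18]
  return _methods._mean(a, axis=axis, dtype=dtype,
  ret = um.true_divide(
```

View pics/s9.png

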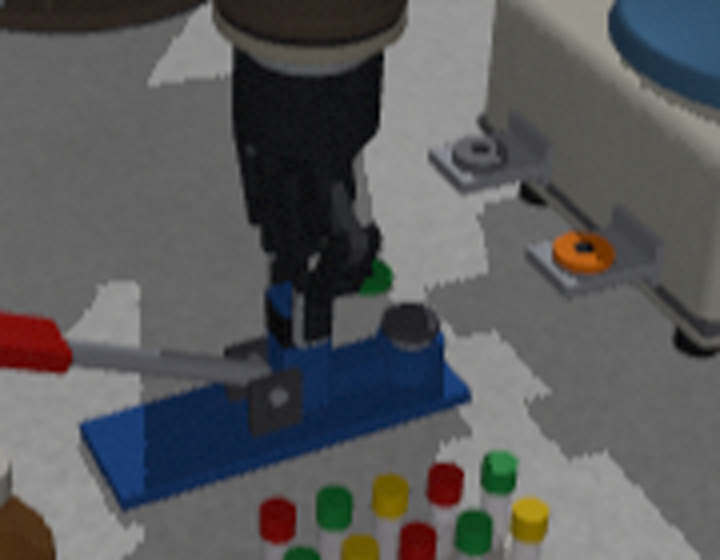

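Request:
drive_tool(plan=[[[0,0,0.004],[0,0,0],0],[[0,0,0],[0,0,0],0],[[0,0,0],[0,0,0],0]])

```text
time_s: 8.53
eef_pos: [0.6349, -0.0425, 0.0374]
tool_rot: [0.0, 0.999, 0.032, 0.0]
ft_force: [0.9, -1.7, -6.2]
opening: 0.0247
```

Request:
drive_tool(plan=[[[0.0003,-0.01,0],[0,0,0],0],[[0.0003,-0.01,0],[0,0,0],0],[[0.0003,-0.01,0],[0,0,0],0],[[0.0003,-0.01,0],[0,0,0],0],[[0.0003,-0.01,0],[0,0,0],0],[[0.0003,-0.01,0],[0,0,0],0],[[0,0,0],[0,0,0],0],[[0,0,0],[0,0,0],0]])

```text
time_s: 9.2
eef_pos: [0.6327, 0.0189, 0.0375]
tool_rot: [-0.0, 0.999, 0.033, 0.0]
ft_force: [0.3, 2.8, -2.6]
opening: 0.0249
```

```bash
python3 - <<'E'
from h import *
f=arm.grab_frame("scene");P=cloud(f);save("s10.png",f["img"][160:300,220:400],4)
H=cv2.cvtColor(f["img"],cv2.COLOR_RGB2HSV);h,s,v=[H[...,i].astype(int) for i in range(3)]
m=(abs(P[...,2]-.014)<.01)&(h>104)&(h<122)&(s>150)&(P[...,0]>.55)
for y in np.arange(-.12,.12,.03):
    k=m&(abs(P[...,1]-y)<.015)
    if k.any(): print(y.round(2),k.sum(),np.median(P[k],0).round(4))
m=(abs(P[...,2]-.046)<.006)&(P[...,1]>0.05)&(P[...,1]<.12)&(P[...,0]>.6)&(P[...,0]<.665)&(s<100)
q=P[m];print(m.sum(),q.min(0).round(4),q.max(0).round(4),np.median(q,0))
E
python3 go.py
```

```text
-0.09 268 [ 0.6442 -0.089   0.0096]
-0.06 278 [ 0.6443 -0.0601  0.0102]
-0.03 257 [ 0.6438 -0.0306  0.0106]
0.0 94 [ 0.6637 -0.0013  0.0105]
0.03 162 [0.6524 0.0307 0.0115]
0.06 188 [0.6452 0.0607 0.0122]
0.09 134 [0.6511 0.0877 0.0123]
123 [0.6119 0.0713 0.0403] [0.6463 0.1172 0.052 ] [0.63097995 0.08664879 0.04596111]
t 9.25 pos [0.6327 0.0183 0.0375] yaw 3.71 zax [ 3.e-04  2.e-04 -1.e+00] F [ 0.43  3.24 -4.19] open 0.0248 j [-0.02  0.65  1.77  0.    0.72 -0.08]
```

View pics/s10.png

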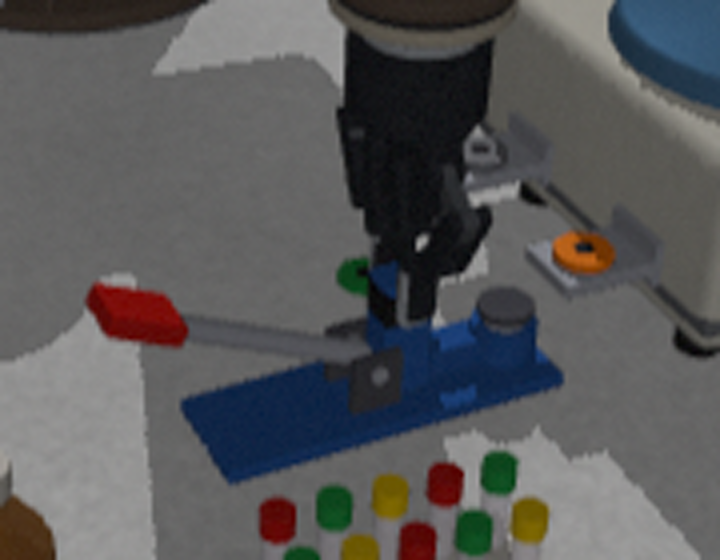

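```bash
python3 - <<'E'
from h import *
f=arm.grab_frame("scene");P=cloud(f)
s=f["img"].astype(int); sat=s.max(-1)-s.min(-1)
m=(abs(P[...,2]-.046)<.004)&(P[...,1]>0.05)&(P[...,1]<.109)&(P[...,0]>.6)&(P[...,0]<.665)&(sat<30)
cs,_=cv2.findContours(m.astype(np.uint8),cv2.RETR_EXTERNAL,cv2.CHAIN_APPROX_NONE); c=max(cs,key=cv2.contourArea)
e=cv2.fitEllipse(c);a=pt(f,*e[0],.046);b=pt(f,365.4,222.7,.070);print(e,a,b,b-a)
E
```

```text
((345.569580078125, 235.67059326171875), (9.376025199890137, 13.666694641113281), 96.29228973388672) [0.63050303 0.08546294 0.046     ] [0.6287934  0.13510508 0.07      ] [-0.00170963  0.04964214  0.024     ]
```

Request:
drive_tool(plan=[[[0,-0.008,0],[0,0,0],0],[[0,-0.009,0],[0,0,0],0],[[0,-0.009,0],[0,0,0],0],[[-0.0004,-0.009,0],[0,0,0],0],[[0,-0.009,0],[0,0,0],0],[[0,-0.006,0],[0,0,0],0],[[0,0,0.001],[0,0,0],0],[[0,0,0],[0,0,0],0],[[0,0,0],[0,0,0],0]])

```text
time_s: 10.05
eef_pos: [0.6292, 0.068, 0.0365]
tool_rot: [-0.0, 0.999, 0.032, 0.0]
ft_force: [0.2, 4.8, -1.5]
opening: 0.025
```

```bash
python3 - <<'E'
from h import *
f=arm.grab_frame("scene");save("s11.png",f["img"][160:300,220:400],4)
E
python3 go.py
```

```text
t 10.1 pos [0.6292 0.0677 0.0365] yaw 3.67 zax [ 4.e-04  2.e-04 -1.e+00] F [ 0.65  3.47 -2.13] open 0.0247 j [ 0.06  0.66  1.77  0.    0.72 -0.  ]
```

View pics/s11.png

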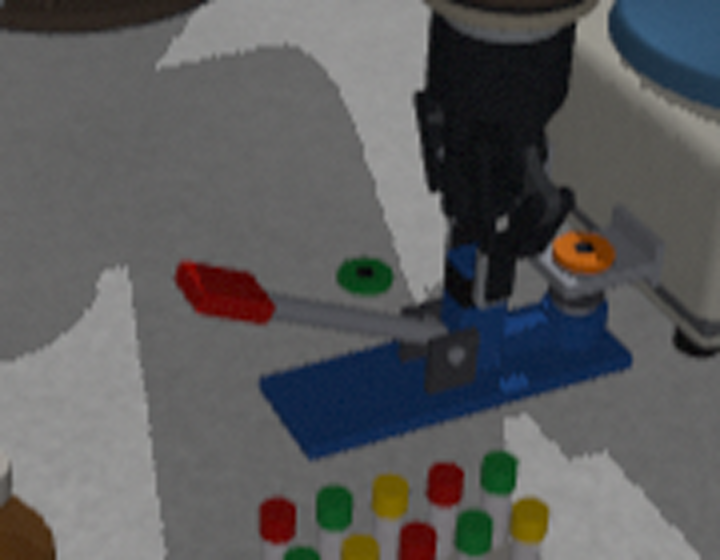

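Request:
drive_tool(plan=[[[0,0,0],[0,0,0],0.5],[[0,0,0],[0,0,0],0.6],[[0,0,0],[0,0,0],0.6],[[0,0,0],[0,0,0],0.6],[[0,0,-0.02],[0,0,0],0.6],[[0,0,-0.03],[0,0,0],0.6],[[0,0,-0.03],[0,0,0],0.6],[[0,0,-0.03],[0,0,0],0.6],[[0,0,-0.02],[0,0,0],0.6],[[0,0,0],[0,0,0],0.6]])

```text
time_s: 10.93
eef_pos: [0.6316, 0.0676, 0.1711]
tool_rot: [-0.0, 0.999, 0.032, 0.003]
ft_force: [0.3, 0.2, 0.6]
opening: 0.0512
```

Request:
drive_tool(plan=[[[0,0.035,0],[0,0,0],0],[[0,0.035,0],[0,0,0],0],[[0,0.035,0],[0,0,0],0],[[0,0.035,0],[0,0,0],0],[[0,0.035,0],[0,0,0],0],[[0,0.035,0],[0,0,0],0],[[0,0.035,0],[0,0,0],0],[[0,0,0],[0,0,0],0]])

```text
time_s: 11.6
eef_pos: [0.6447, -0.183, 0.1657]
tool_rot: [0.001, 1.0, 0.03, 0.0]
ft_force: [-0.9, -0.9, 0.1]
opening: -0.0002
```

```bash
python3 jack.py; python3 go.py
```

```text
t 11.65 pos [ 0.6444 -0.1804  0.1656] yaw 3.45 zax [-3.e-04 -4.e-04 -1.e+00] F [-0.53  0.86 -0.59] open 0.0002 j [-0.32  0.54  1.59 -0.    1.01 -0.38]
```

View pics/tt.png

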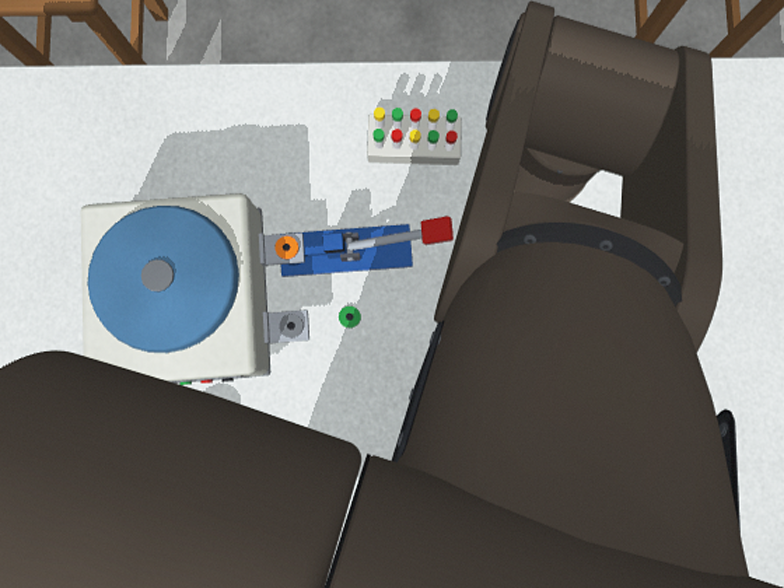

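Now the jack is visible in the top view with the arm clear. I'll measure base, post and pad against the marker.

```bash
cat > place.py <<'E'
from h import *
f=arm.grab_frame("top");P=cloud(f);H=cv2.cvtColor(f["img"],cv2.COLOR_RGB2HSV);h,s,v=[H[...,i].astype(int) for i in range(3)]
save("pl.png",f["img"][130:230,160:340],4)
def big(m):
    n,l,st,c=cv2.connectedComponentsWithStats(m.astype(np.uint8)); i=1+np.argmax(st[1:,4]); return l==i
U,V=np.meshgrid(np.arange(560),np.arange(420))
blue=(h>100)&(h<125)&(s>110)&(P[...,0]>.5)&(P[...,0]<.75)&(P[...,1]<.16)&(P[...,1]>-.2)
b=big(blue&(abs(P[...,2]-.010)<.008)|blue&(abs(P[...,2]-.01)<.008))
bm=blue&(abs(P[...,2]-.01)<.008)
q=P[bm]; g=np.array([pt(f,u,w,.010)[:2] for w,u in np.argwhere(bm)])
r=cv2.minAreaRect((g*1000).astype(np.float32)); print("base",r,cv2.boxPoints(r).round(1).tolist())
sm=blue&(P[...,2]>.078)&(P[...,2]<.095)
g=np.array([pt(f,u,w,.085)[:2] for w,u in np.argwhere(sm)]); print("post",sm.sum(),g.min(0).round(4),g.max(0).round(4),g.mean(0).round(4))
red=big(((h<5)|(h>174))&(s>150)&(P[...,1]<.0)&(P[...,0]<.72)&(P[...,0]>.55)&(P[...,2]>.03))
print("pad",red.sum(),np.median(P[red],0).round(4),P[red][:,2].min().round(3),P[red][:,2].max().round(3))
m=(h>5)&(h<22)&(s>150)&(abs(U-206)<15)&(abs(V-176)<15)
cs,_=cv2.findContours(m.astype(np.uint8),cv2.RETR_EXTERNAL,cv2.CHAIN_APPROX_NONE);e=cv2.fitEllipse(max(cs,key=cv2.contourArea));print("orange",e,pt(f,*e[0],.07).round(4),np.median(P[m][:,2]))
E
python3 place.py
```

```text
base ((628.854736328125, 52.306610107421875), (68.84691619873047, 210.0216064453125), 3.6740331649780273) [[587.7999877929688, 154.89999389648438], [601.2000122070312, -54.70000076293945], [669.9000244140625, -50.29999923706055], [656.5, 159.3000030517578]]
post 173 [ 0.6151 -0.042 ] [0.6409 0.08  ] [0.6275 0.0655]
pad 350 [ 0.6375 -0.0887  0.1103] 0.097 0.122
orange ((204.37107849121094, 176.4156494140625), (15.184938430786133, 15.399993896484375), 74.63575744628906) [0.6226 0.1382 0.07  ] 0.07040848787352583
```

View pics/pl.png

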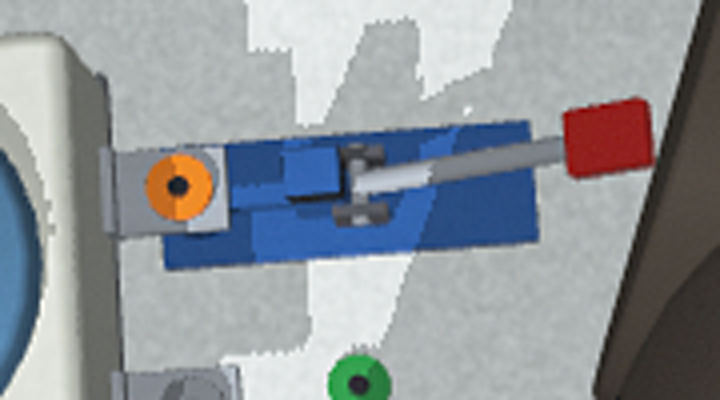

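```bash
python3 go.py .6377 -.088 .1656
```

```text
t 11.7 pos [ 0.6442 -0.1784  0.1655] yaw 3.52 zax [-7.e-04  3.e-04 -1.e+00] F [ 0.12  0.52 -0.7 ] open 0.0 j [-0.32  0.54  1.59  0.    1.01 -0.38]
tool shift [-0.0009 -0.0906 -0.    ]
```

Request:
drive_tool(plan=[[[-0.001,-0.02,0],[0,0,0],0],[[0,-0.025,0],[0,0,0],0],[[0,-0.025,0],[0,0,0],0],[[0,-0.021,0],[0,0,0],0],[[0,0,0.02],[0,0,0],0],[[0,0,0],[0,0,0],0],[[0,0,0],[0,0,0],0]])

```text
time_s: 12.28
eef_pos: [0.6369, -0.085, 0.1456]
tool_rot: [-0.0, 0.999, 0.033, -0.001]
ft_force: [0.8, -0.0, -0.4]
opening: -0.0003
```

```bash
python3 go.py .6377 -.088 .12; python3 - <<'E'
from h import *
f=arm.grab_frame("scene");P=cloud(f);save("s12.png",f["img"][130:290,200:400],4)
H=cv2.cvtColor(f["img"],cv2.COLOR_RGB2HSV);h,s,v=[H[...,i].astype(int) for i in range(3)]
m=(s<130)&(v<60)&(P[...,2]>.09)&(P[...,2]<.3)&(abs(P[...,0]-.64)<.06)&(abs(P[...,1]+.088)<.04)
q=P[m]; print("tip z",np.sort(q[:,2])[:10].round(3),q[np.argsort(q[:,2])[:10]].mean(0).round(4))
E
```

```text
t 12.2833 pos [ 0.6369 -0.085   0.1456] yaw 3.75 zax [-2.2e-03  4.0e-04 -1.0e+00] F [ 0.85 -0.04 -0.42] open -0.0003 j [-0.18  0.53  1.67 -0.    0.94 -0.25]
tool shift [0.0006 0.0031 0.0256]
tip z [0.173 0.174 0.175 0.177 0.178 0.179 0.179 0.179 0.18  0.18 ] [ 0.6445 -0.087   0.1774]
```

View pics/s12.png

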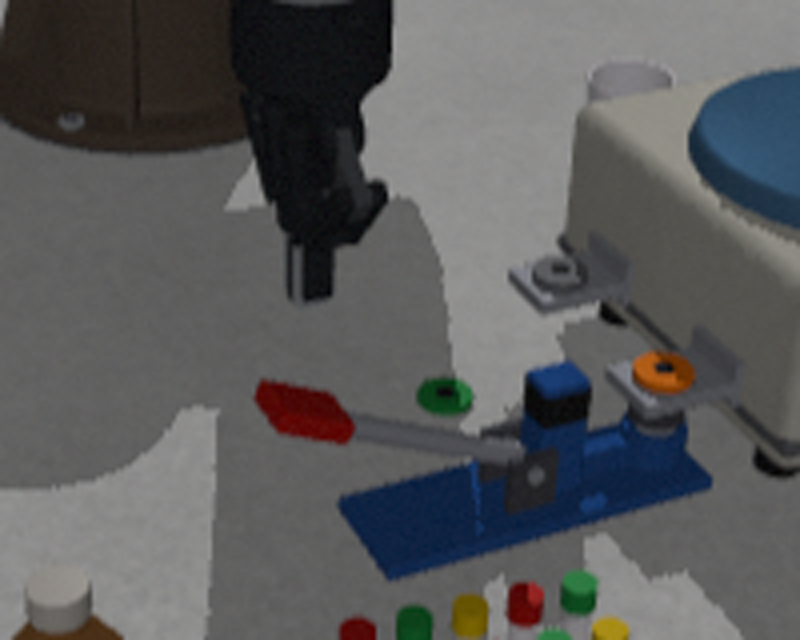

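Request:
drive_tool(plan=[[[0.001,0.003,0.012],[0,0,0],0],[[0,0,0.014],[0,0,0],0],[[0,0,0.014],[0,0,0],0],[[0,0,0.01],[0,0,0],0],[[0,0,0.004],[0,0,0],0],[[0,0,0],[0,0,0],0]])

```text
time_s: 12.83
eef_pos: [0.6385, -0.0894, 0.0913]
tool_rot: [-0.0, 0.999, 0.032, -0.001]
ft_force: [-0.6, 0.4, 0.7]
opening: 0.0002
```

Request:
drive_tool(plan=[[[0,0,0.004],[0,0,0],0],[[0,0,0.004],[0,0,0],0],[[0,0,0],[0,0,0],0]])

```text
time_s: 13.08
eef_pos: [0.6391, -0.0891, 0.0841]
tool_rot: [0.0, 0.999, 0.032, 0.0]
ft_force: [-0.1, 1.3, 0.1]
opening: 0.0002
```

```bash
python3 go.py .6377 -.088 .12; python3 - <<'E'
from h import *
f=arm.grab_frame("scene");P=cloud(f);save("s13.png",f["img"][150:290,200:400],4)
E
```

```text
t 13.0833 pos [ 0.6391 -0.0891  0.0841] yaw 3.67 zax [ 2.e-04 -0.e+00 -1.e+00] F [-0.13  1.28  0.09] open 0.0002 j [-0.19  0.61  1.71  0.    0.82 -0.25]
tool shift [-0.0014 -0.0012 -0.0359]
```

View pics/s13.png

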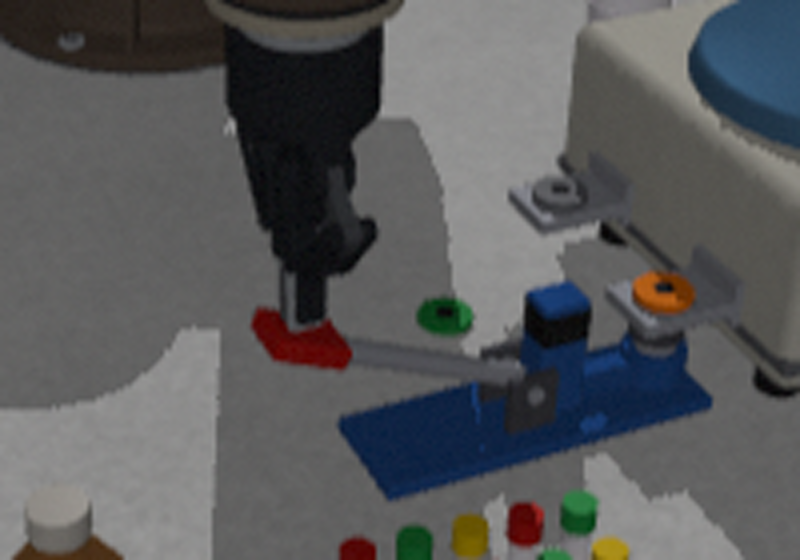

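Request:
drive_tool(plan=[[[0,0.0033,0.007],[0,0,0],0],[[0,0.0033,0.007],[0,0,0],0],[[0,0.0028,0.007],[0,0,0],0],[[0,0.0026,0.007],[0,0,0],0],[[0,0,0],[0,0,0],0]])

```text
time_s: 13.55
eef_pos: [0.64, -0.1014, 0.055]
tool_rot: [-0.0, 0.999, 0.032, 0.0]
ft_force: [1.1, 3.4, 8.9]
opening: 0.0004
```

Request:
drive_tool(plan=[[[0,0.0021,0.007],[0,0,0],0],[[0,0.0018,0.007],[0,0,0],0],[[0,0.0013,0.007],[0,0,0],0],[[0,0,0],[0,0,0],0]])

```text
time_s: 13.88
eef_pos: [0.6403, -0.1063, 0.0341]
tool_rot: [-0.0, 0.999, 0.032, -0.0]
ft_force: [1.2, 5.3, 9.5]
opening: -0.0
```

```bash
python3 go.py; python3 - <<'E'
from h import *
f=arm.grab_frame("scene");P=cloud(f);save("s14.png",f["img"][150:290,200:400],4)
E
```

```text
t 13.8833 pos [ 0.6403 -0.1063  0.0341] yaw 3.65 zax [-0.e+00  4.e-04 -1.e+00] F [1.2  5.32 9.52] open -0.0 j [-0.21  0.68  1.73  0.    0.74 -0.28]
```

View pics/s14.png

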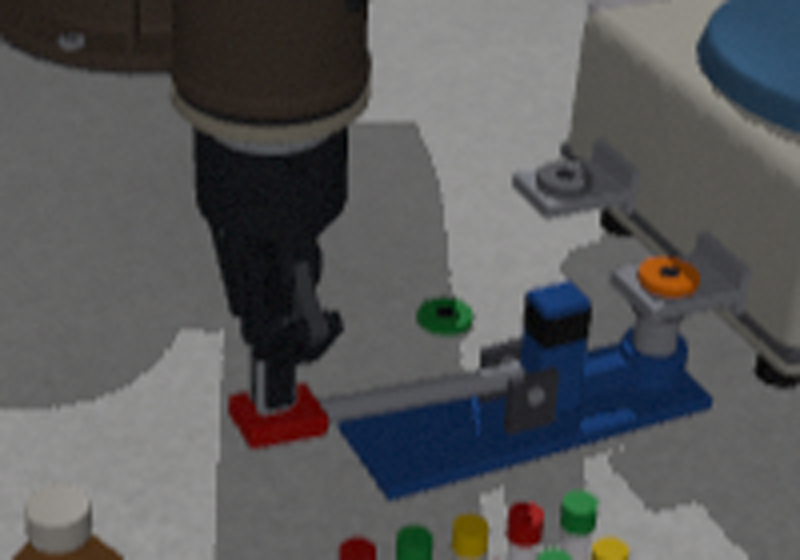

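Request:
drive_tool(plan=[[[0,-0.001,0.005],[0,0,0],0],[[0,0,0.004],[0,0,0],0],[[0,0,0],[0,0,0],0]])

```text
time_s: 14.18
eef_pos: [0.6407, -0.1063, 0.0259]
tool_rot: [0.0, 0.999, 0.032, 0.001]
ft_force: [-0.0, -3.8, 11.4]
opening: -0.0
```

Request:
drive_tool(plan=[[[0,0,0.002],[0,0,0],0],[[0,0,0],[0,0,0],0],[[0,0,0],[0,0,0],0]])

```text
time_s: 14.43
eef_pos: [0.6407, -0.1064, 0.0244]
tool_rot: [0.001, 0.999, 0.032, 0.001]
ft_force: [-0.7, -6.1, 11.2]
opening: -0.0003
```

```bash
cat > chk.py <<'E'
import sys
from h import *
f=arm.grab_frame("scene");P=cloud(f);save(sys.argv[1],f["img"][150:290,200:400],4)
H=cv2.cvtColor(f["img"],cv2.COLOR_RGB2HSV);h,s,v=[H[...,i].astype(int) for i in range(3)]
m=(h>5)&(h<22)&(s>150)&(abs(P[...,0]-.62)<.05)&(abs(P[...,1]-.135)<.05); q=P[m]
print("orange med",np.median(q,0).round(4),m.sum())
m=((h<5)|(h>174))&(s>150)&(P[...,0]<.72)&(P[...,0]>.58)&(P[...,1]<-.03)&(P[...,1]>-.2);q=P[m];print("pad",np.median(q,0).round(4),q[:,2].min().round(4),np.percentile(q[:,2],90).round(4))
m=(h>104)&(h<122)&(s>150)&(abs(P[...,2]-.01)<.006)&(abs(P[...,0]-.63)<.06)&(P[...,1]<.1); q=P[m];print("base ymin",np.sort(q[:,1])[:8].mean().round(4))
f=arm.grab_frame("top")
P=cloud(f);H=cv2.cvtColor(f["img"],cv2.COLOR_RGB2HSV);h,s,v=[H[...,i].astype(int) for i in range(3)]
m=(h>5)&(h<22)&(s>150)&(abs(P[...,0]-.62)<.04)&(abs(P[...,1]-.135)<.04)
if m.sum()>30:
    e=cv2.fitEllipse(max(cv2.findContours(m.astype(np.uint8),cv2.RETR_EXTERNAL,cv2.CHAIN_APPROX_NONE)[0],key=cv2.contourArea)); z=np.median(P[m][:,2]);print("top orange",m.sum(),e[0],z.round(4),pt(f,*e[0],z).round(4))
save("t_"+sys.argv[1],f["img"][120:240,150:350],4)
E
python3 chk.py s15.png; python3 go.py
```

```text
orange med [0.6283 0.138  0.083 ] 114
pad [ 0.654  -0.1079  0.0487] 0.0364 0.0511
base ymin -0.0538
top orange 190 (201.6945037841797, 175.4591522216797) 0.0838 [0.622  0.1417 0.0838]
t 14.5333 pos [ 0.6407 -0.1064  0.0245] yaw 3.67 zax [ 0.0012 -0.001  -1.    ] F [-1.15 -5.77 11.17] open -0.0003 j [-0.21  0.69  1.73 -0.    0.72 -0.27]
```

View pics/s15.png

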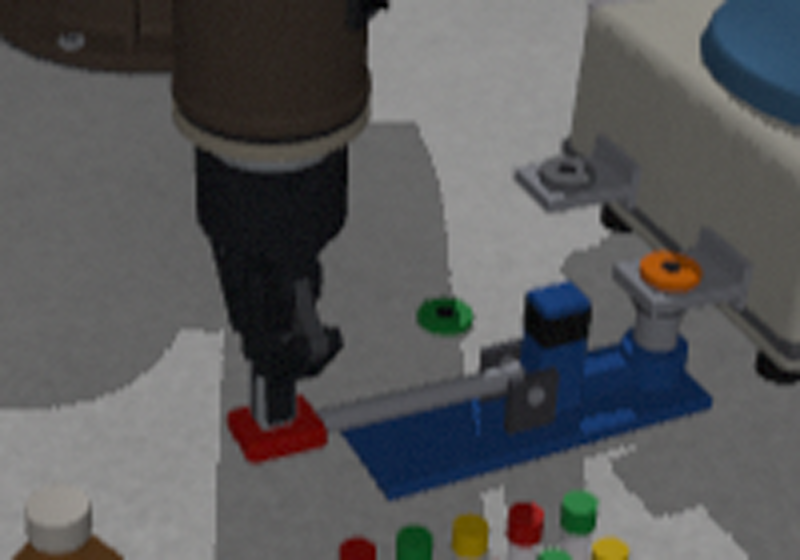

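View pics/t_s15.png

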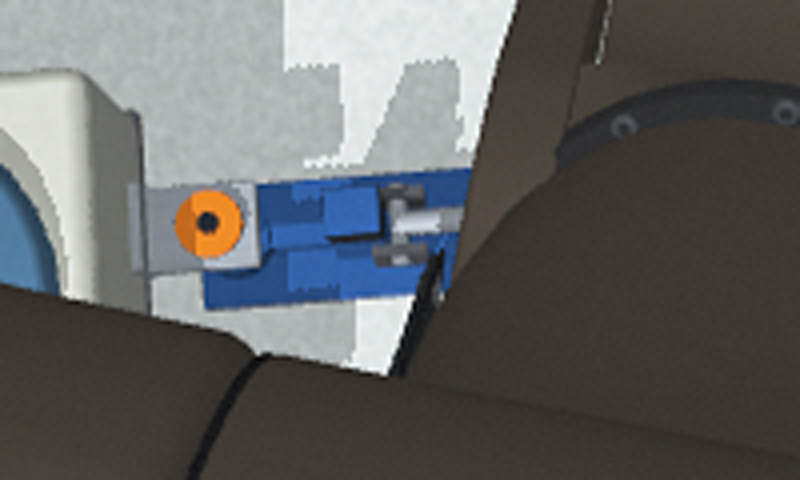

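Request:
drive_tool(plan=[[[0,-0.0005,-0.007],[0,0,0],0],[[0,-0.0005,-0.007],[0,0,0],0],[[0,-0.0012,-0.007],[0,0,0],0],[[0,-0.002,-0.007],[0,0,0],0],[[0,-0.0024,-0.007],[0,0,0],0],[[0,-0.0028,-0.007],[0,0,0],0],[[0,-0.0033,-0.007],[0,0,0],0],[[0,-0.0033,-0.007],[0,0,0],0],[[0,-0.0015,-0.008],[0,0,0],0],[[0,0,-0.008],[0,0,0],0],[[0,0,0],[0,0,0],0],[[0,0,0],[0,0,0],0]])

```text
time_s: 15.53
eef_pos: [0.6393, -0.0879, 0.0967]
tool_rot: [0.0, 0.999, 0.032, 0.0]
ft_force: [0.7, -1.6, -0.0]
opening: 0.0001
```

```bash
python3 chk.py s16.png; python3 go.py
```

```text
orange med [0.628  0.1353 0.0695] 116
pad [ 0.6515 -0.0926  0.109 ] 0.0888 0.1166
base ymin -0.0547
top orange 187 (204.5732421875, 176.58387756347656) 0.07 [0.6222 0.1378 0.07  ]
t 15.6333 pos [ 0.6388 -0.0879  0.096 ] yaw 3.66 zax [-4.e-04  1.e-04 -1.e+00] F [-0.12 -0.03  0.51] open 0.0002 j [-0.18  0.59  1.7  -0.    0.85 -0.25]
```

View pics/s16.png

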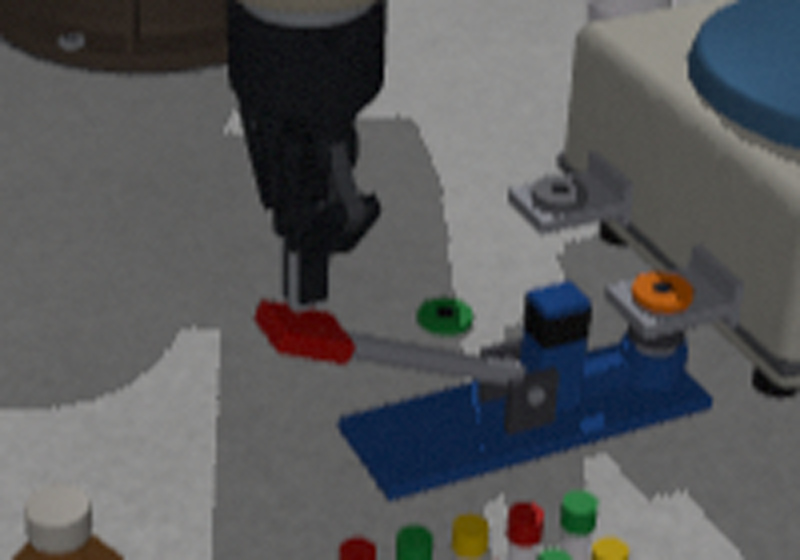

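View pics/t_s16.png

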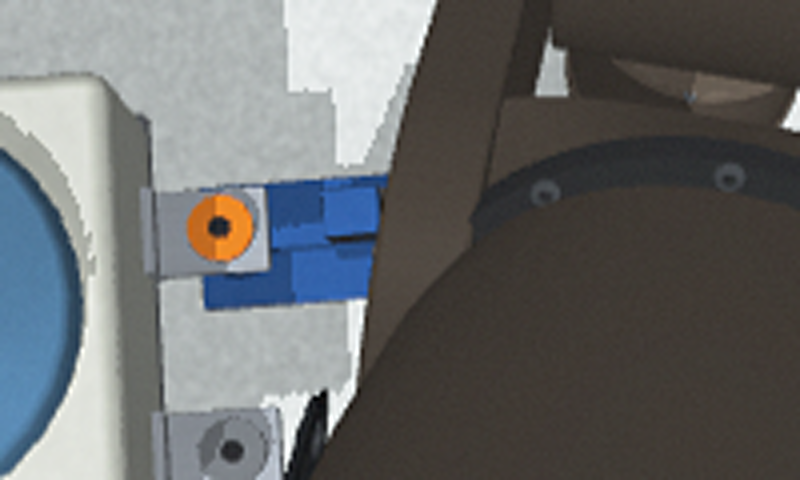

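Request:
drive_tool(plan=[[[0,0.001,0.006],[0,0,0],0],[[0,0.001,0.006],[0,0,0],0],[[0,0.0033,0.007],[0,0,0],0],[[0,0.0033,0.007],[0,0,0],0],[[0,0.0028,0.007],[0,0,0],0],[[0,0.0025,0.007],[0,0,0],0],[[0,0.002,0.007],[0,0,0],0],[[0,0.0015,0.007],[0,0,0],0],[[0,0.0007,0.007],[0,0,0],0],[[0,0,0.006],[0,0,0],0],[[0,0,0.003],[0,0,0],0],[[0,0,0],[0,0,0],0]])

```text
time_s: 16.63
eef_pos: [0.6402, -0.1069, 0.0256]
tool_rot: [0.0, 0.999, 0.032, 0.0]
ft_force: [-1.7, -5.5, 11.6]
opening: 0.0005
```

Request:
drive_tool(plan=[[[0,0,0.002],[0,0,0],0],[[0,0,0.001],[0,0,0],0],[[0,0,0],[0,0,0],0],[[0,0,0],[0,0,0],0]])

```text
time_s: 16.97
eef_pos: [0.6403, -0.107, 0.0234]
tool_rot: [0.0, 0.999, 0.032, 0.0]
ft_force: [-3.4, -6.9, 13.1]
opening: -0.0001
```

```bash
python3 chk.py s17.png; python3 go.py
```

```text
orange med [0.6282 0.1386 0.0833] 118
pad [ 0.6541 -0.1075  0.0479] -0.0021 0.0497
base ymin -0.0539
top orange 191 (201.85305786132812, 175.5606689453125) 0.0842 [0.6217 0.1413 0.0842]
t 17.0667 pos [ 0.6404 -0.107   0.0235] yaw 3.67 zax [ 6.e-04 -1.e-03 -1.e+00] F [-2.89 -5.79 12.19] open 0.0001 j [-0.21  0.69  1.73 -0.    0.72 -0.27]
```

View pics/s17.png

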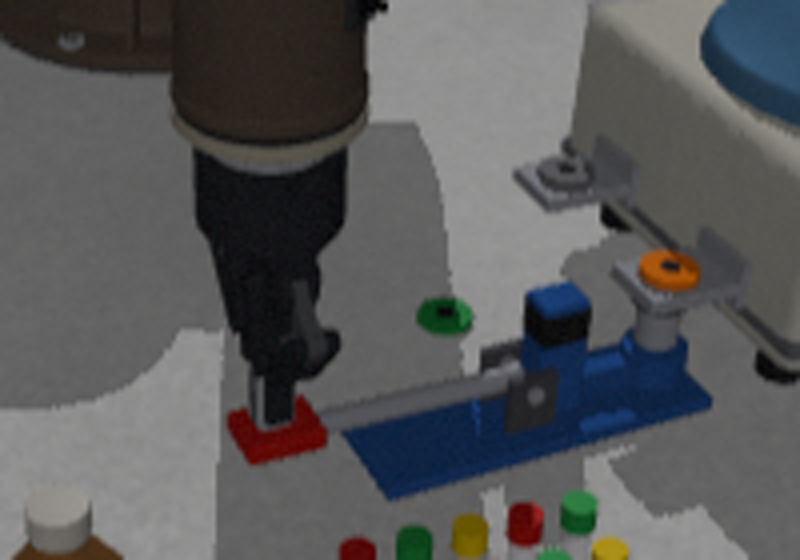

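View pics/t_s17.png

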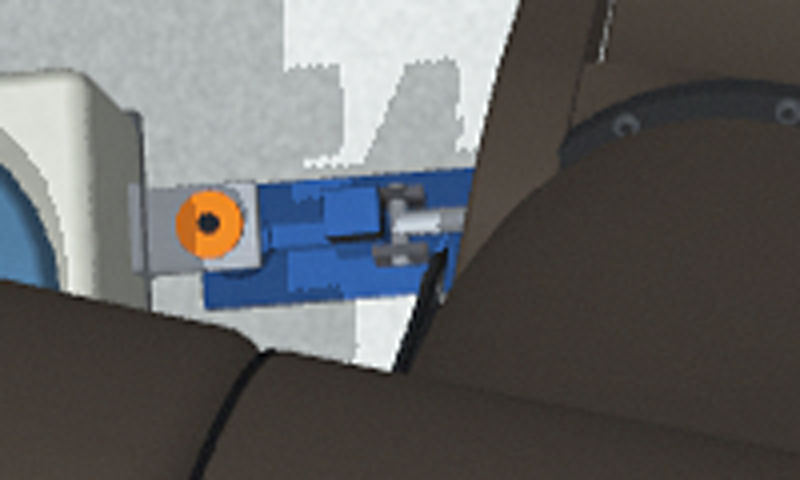

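Request:
drive_tool(plan=[[[0,0,0],[0,0,0],0],[[0,0,0],[0,0,0],0],[[0,0,0],[0,0,0],0],[[0,0,0],[0,0,0],0],[[0,0,0],[0,0,0],0],[[0,0,0],[0,0,0],0]])

```text
time_s: 17.57
eef_pos: [0.6403, -0.107, 0.0234]
tool_rot: [0.0, 0.999, 0.032, 0.0]
ft_force: [-2.7, -5.9, 12.5]
opening: -0.0
```

```bash
python3 chk.py s18.png; python3 go.py; python3 -c "
from rig import arm
print(arm.sign_off())"
```

```text
orange med [0.6287 0.1391 0.0832] 119
pad [ 0.6539 -0.108   0.0477] -0.0013 0.0501
base ymin -0.0538
top orange 189 (201.85305786132812, 175.5606689453125) 0.0842 [0.6217 0.1413 0.0842]
t 17.6667 pos [ 0.6403 -0.107   0.0235] yaw 3.66 zax [ 5.e-04 -9.e-04 -1.e+00] F [-2.86 -5.77 12.79] open -0.0001 j [-0.21  0.69  1.73 -0.    0.72 -0.27]
the job is handed in; nothing more can be done
None
```

I set the jack under the orange-marked lug, let go of it, pumped one full stroke and pressed the handle down again. I handed the job in at 17.7 s with the handle held down and the centrifuge raised. The sign-off gives no verdict, so the checks below are my own measurements.

- **Placement:** after release, the saddle worked out to about 2 mm from the marker in the top view.
- **First stroke and return:** the marker's top read 84 mm with the handle down and 70 mm with it back up, its starting height. The jack base moved less than 1 mm.
- **Final hold:** the marker's underside is about 78 mm up (72 needed). The pad is about 50 mm high, which is fully down. The push is about 12.5 N down, with about 6 N sideways. The readings and picture positions did not change over the last half second.
- **Saddle to marker now:** about 5 to 6 mm by calculation, because the lug hides the saddle. The limit is 12 mm.
- **Bystanders:** the arm stayed well clear of the rack, bottle and beaker. I compared the rack and bottle only by eye in the pictures and did not check the beaker closely.

Two things disagreed:
- **Fingertip height:** the fingertips appeared about 26 mm higher in the pictures than the reported TCP. I set the grip and push heights from the images and the measured force instead.
- **Camera offset:** the two cameras differ by about 6 mm in x on the marker. I took a value between them and then confirmed the placement in the top view alone.

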